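# Closing up the felting table: hang the caddies, lamp off

### The job

The felting class is over: hang all three supply caddies on the rack's rail, hooking the lip at the back over the leaning slat with the front raised and then swinging each down until it hangs level and square against the stop bar, and stand every bead jar from the table upright in a caddy (any compartment). Only when all the caddies hang with the jars in them, turn the lamp's dimmer knob anticlockwise (seen from above) to its end stop. Leave the foam block and the wax bar where they are.

Things in the scene. Friction and masses are not known exactly. Their poses are not given: they have to be found in the camera images.
- red_caddy: Red caddy: plastic box 84 deep (x) x 96 wide (y) x 70 high, walls 4, about 0.22 kg. Origin: centre of its underside, z up, +x to its back, where the hook is. A wooden grip 14 thick (y), 70 long (x from -32 to +38), 86 to 112 above the underside, stands on a 6 mm divider in its middle plane, nearly over the centre of mass; floor 4 thick. Starts upright on the table.
- red_caddy_hook (a point): Inner corner of lip and bridge of the red caddy's hook, at (63, 0, 66) in the caddy's frame; meets the rail's upper edge when hung. Hook 80 wide: a 4 mm bridge level with the rim, from the back wall (outer face x = 42) to a 4 mm lip (inner face x = 63) down to height 40, ending in a toe 8 long and 4 high towards the wall. Mouth from below 13 wide, space inside 21 wide, 22 high.
- yellow_caddy: Yellow caddy: plastic box 84 deep (x) x 96 wide (y) x 70 high, walls 4, about 0.22 kg. Origin: centre of its underside, z up, +x to its back, where the hook is. A wooden grip 14 thick (y), 70 long (x from -32 to +38), 86 to 112 above the underside, stands on a 6 mm divider in its middle plane, nearly over the centre of mass; floor 4 thick. Starts upright on the table.
- yellow_caddy_hook (a point): Inner corner of lip and bridge of the yellow caddy's hook, at (63, 0, 66) in the caddy's frame; meets the rail's upper edge when hung. Hook 80 wide: a 4 mm bridge level with the rim, from the back wall (outer face x = 42) to a 4 mm lip (inner face x = 63) down to height 40, ending in a toe 8 long and 4 high towards the wall. Mouth from below 13 wide, space inside 21 wide, 22 high.
- grey_caddy: Grey caddy: plastic box 84 deep (x) x 96 wide (y) x 70 high, walls 4, about 0.22 kg. Origin: centre of its underside, z up, +x to its back, where the hook is. A wooden grip 14 thick (y), 70 long (x from -32 to +38), 86 to 112 above the underside, stands on a 6 mm divider in its middle plane, nearly over the centre of mass; floor 4 thick. Starts upright on the table.
- grey_caddy_hook (a point): Inner corner of lip and bridge of the grey caddy's hook, at (63, 0, 66) in the caddy's frame; meets the rail's upper edge when hung. Hook 80 wide: a 4 mm bridge level with the rim, from the back wall (outer face x = 42) to a 4 mm lip (inner face x = 63) down to height 40, ending in a toe 8 long and 4 high towards the wall. Mouth from below 13 wide, space inside 21 wide, 22 high.
- rack: Fixed rack: two wooden end posts (12 wide, 34 deep, 130 high, on feet 140 x 30 x 12; 432 apart) joined by a slat rail and a stop bar. Its x points away from the side where the caddies hang, y along the rail; origin on the table under the rail's upper edge. Place and heading vary. Nothing stands above or behind the rail. Room for three caddies side by side.
- rail (a point): Middle of the slat rail's upper edge (at its top and rear), 130 above the table; axes as the rack. Slat 420 long, 4 thick, 30 wide, leaning back 28 degrees: it runs down and forward (-x). Its lean stops a level caddy's hook (the toe catches, too high); it goes on with the caddy's front raised 15 to 40 degrees (28 best), moving down along the slat, before it is swung level.
- stop (a point): Middle of the front face of the rack's stop bar (14 high), 52 below and 21 in front (-x) of the rail's upper edge. As the caddy swings down to level, the toe goes under the leaning slat and the caddy's back comes to lean on this bar; the underside is then 64 above the table.
- green_jar: Green bead jar with a white cap: upright cylinder 34 across and 105 high, 0.09 kg, origin centre of its underside; may be absent. Each caddy has two compartments 76 (x) by 41 (y) inside, centred 23.5 either side of its divider; a jar stands in one with its top near the grip's.
- blue_jar: Blue bead jar with a white cap: upright cylinder 34 across and 105 high, 0.09 kg, origin centre of its underside; may be absent. Each caddy has two compartments 76 (x) by 41 (y) inside, centred 23.5 either side of its divider; a jar stands in one with its top near the grip's.
- pink_jar: Pink bead jar with a white cap: upright cylinder 34 across and 105 high, 0.09 kg, origin centre of its underside; may be absent. Each caddy has two compartments 76 (x) by 41 (y) inside, centred 23.5 either side of its divider; a jar stands in one with its top near the grip's.
- dimmer (a joint): Angle of the lamp's dimmer knob: 0 at its anticlockwise end stop (off), growing as it is turned clockwise seen from above, to 4.4 rad. Light friction (0.03 N m), stays where left.
- dimmer_grip (a point): On the vertical axis of the dimmer knob, 37 above the table, at the height to grip. Black knob 52 across with a raised bar (14 thick, 49 long, top 44 above the table) on a fixed white disc. The bar lies along this point's x axis, which turns with the knob.
- foam_block: Bystander: cream foam block 150 x 90 x 45, origin centre of underside. Leave alone.
- wax_bar: Bystander: orange wax bar 100 x 60 x 25. Leave alone.
Things that resemble listed ones, but are neither listed nor needed, are in the scene too. Leave any green or orange look-alike of the part that bears dimmer alone. Several things have the shape of the yellow_caddy; the one meant has the colours described above.

How it is judged:
By the outcome, as a careful person would: the job done as asked, in the order asked, and still so for the second after the job is handed in, with the robot touching nothing.
Of green_jar, blue_jar, pink_jar only 1 to 3 are there at a start; the rules pass over those that are not, and their reading is None.
At some moment in a run one of red_caddy, yellow_caddy, grey_caddy may be knocked a few centimetres aside while the robot is not near it.
It also fails if it takes over 210 s, if anything falls off the work surface, if the arm or the gripper's body presses on something with over 40 N, if the wrist force passes 120 N, or if a joint passes its speed limit or range.

### The arm

A 6-joint arm with a two-finger parallel gripper is mounted at the origin on the work surface. World frame = base frame: x ahead of the robot, y to its left, z up, the work surface at z = 0. Lengths are in m, angles in degrees, forces in N, time in s.
With the tool pointing down it reaches from about 0.375 to 0.9 m from the base axis. Payload 3.1 kg.
Tool frame: the origin (TCP) lies between the finger pads; the fingertips stand 22 mm ahead of it and the grasp point (between the pads) lies 3 mm ahead of it (bot.tip_extent is the distance from the TCP to the fingertips, in m); y points along the fingers, z is the direction in which the jaws open and shut, and the axes are right-handed (so a half turn about y gives the same grasp; the last joint's range is limited). The gripper opens to 87 mm and grips with 3 to 60 N. Pads are 19 mm wide; open, the fingers measure 117 mm over their backs; the gripper's body (75 mm by 190 mm) begins 51 mm behind the grasp point.
Start: joints at [-10.227, 30.224, 82.088, -0, 67.689, -10.227], TCP at [0.625, 0, 0.245] pointing down, gripper open.
Joint ranges: [-176.69, 176.69], [-43.24, 126.21], [12.49, 139.97], [-82, 262], [0, 151.66], [-163.58, 163.58]. Speed limits (degrees/s): [159.86, 159.86, 180, 180, 180, 180].

### API

Orientations are given as a 3x3 rotation matrix whose columns are the frame's x, y, z axes.
In Python, from rig import bot, eyes, models gives the robot as it stands. The module is installed in compiled form; this text tells all that it offers.
- The arm moves only by the tool arm_command, never from a script. Its arguments are lists of equal length, an entry for each row: "translation": the shift along the tool's x, y, z each as a share of 0.08 m, from -1 to 1, a list of three; "rotation": the turn, a rotation vector about the tool's x, y, z each as a share of 60 degrees, from -1 to 1, a list of three; "grip": the closure, from -1 (fully open) to 1 (shut), so that 0 is half open. In form: {"translation": [[x, y, z], ...], "rotation": [[rx, ry, rz], ...], "grip": [grip, ...]}. A call has 1 to 5 rows; each row is the pose to reach, as a shift and turn from the pose commanded when the call began, along the tool's axes at that moment; what a row does not reach only later rows make up. A row lasts 1/10 s, in which the tool goes at most 50 mm and 8.59 degrees, less where a joint would pass 70% of its speed; a pose out of reach is approached as far as the arm can. A call with a number of a shift or a turn outside -1 to 1 is refused whole. A call with a gripper value outside its range is refused whole. The fingers move at their own pace and stop on an object; the grip force is fixed at half the most. Time passes only in rows, so rows that repeat a pose let the fingers close. It gives the time, the measured TCP pose, the force and the opening at its end, in the units of the state.
- bot.read_state(): the state, without advancing time (a new reading comes with each control period).
- eyes.capture(name): name is "scene" or "side" or "wrist"; returns a dict with "image" (400x640x3 uint8, blue, green, red), "mtx" (3x3 intrinsics, pixels), "rvec" (rotation vector, rad) and "tvec" (3), from world to camera coordinates, as OpenCV has them; the wrist camera has in their place "hand_eye" (4x4, takes a point from camera to tool coordinates, whose origin is the TCP and whose axes are the tool frame's). Camera axes: x right, y down, z forward; pixel columns grow to the right and rows downward; lengths in m; the calibration is good to about 2 mm. The wrist camera is an equidistant fisheye: a pixel r from the principal point sees the ray r / f radians off the axis. A picture is of the moment at which its call begins: read the wrist's pose just before it. There is no depth.
- bot.hand_in(): hands the job in, once; it reports no verdict.
Trained networks look in the newest picture that a camera, given by its name, has taken for a name from the list of things; names that differ only in an ending like _2 or _b are one class to them, and where a whole thing is asked for, a point or a joint stands for the part that bears it (a point fixed in the world has none). Each returns a list of dicts, best first, with "conf" (0 to 1); they miss things now and then, are a little off and sometimes report something else, mostly with a low value. They report only what shows in the picture. A call takes as long as a camera call. They do not tell look-alikes from the thing itself.
- models.recognise(camera, thing): "extent" ([left, top, right, bottom] as shares, 0 to 1, of the picture: columns of its width, rows of its height, round what is visible of it).
- models.spot_point(camera, thing): "point" ([column, row] as shares, 0 to 1, of the picture: columns of its width, rows of its height: a listed point, or the origin of a listed thing).
The state is a dict: "time_s": time; "joint_positions": joint angles; "qvel": joint speeds; "tau": joint torques, N m; "position": TCP position; "tcp_rot": TCP orientation; "force": force on the tool from outside, world axes, zero at the start; "moment": the same for the moment, N m; "opening": opening from 0.0 (shut) to 1.0 (fully open).
Only numpy, scipy, OpenCV 4.12 (cv2) and the standard library are available. Lean on these libraries where they do the work, as an engineer would, in place of code of your own. Each camera call takes 0.05 s, during which the arm holds its last target. There are 200 camera calls.

## Working session

There is one attempt and no reset: what is moved stays moved. The work goes in short steps, Python scripts to look and compute and a tool call to move; the robot and the scene stay as the last step left them, time stands still between calls to the robot, and variables do not carry over. Pictures are saved under pics/ and viewed, about 12 in all and at most 16, crops included, and the job is handed in when it is done.

Besides the shell and the picture viewer there is one more tool, called after ">>>" as name(argument=value, ...) on one line, values as JSON. arm_command: Moves the arm, as the interface text tells. Shift numbers are shares of 0.08 m and turn numbers shares of 60 degrees, none past 1 either way. Its arguments: {"type":"object","properties":{"translation":{"type":"array"},"rotation":{"type":"array"},"grip":{"type":"array"}},"required":["translation","rotation","grip"]}

```bash
mkdir -p pics; cat > h.py <<'E'
import numpy as np, cv2
from rig import bot, eyes, models
W,H=640,400
def cap(n):
    st=bot.read_state(); c=eyes.capture(n); c['st']=st; return c
def ray(c,px):
    """world origin, direction for pixel"""
    u,v=px
    if 'rvec' in c:
        R=cv2.Rodrigues(np.array(c['rvec'],float))[0]; t=np.array(c['tvec'],float).reshape(3)
        K=np.array(c['mtx']); d=np.linalg.inv(K)@[u,v,1]
        return -R.T@t, R.T@d
    K=np.array(c['mtx']); x=np.array([(u-K[0,2])/K[0,0],(v-K[1,2])/K[1,1]]); r=np.linalg.norm(x)
    d=np.array([0,0,1.]) if r<1e-9 else np.array([*(x/r*np.sin(r)),np.cos(r)])
    X=np.array(c['hand_eye']); Rt=np.array(c['st']['tcp_rot']); p=np.array(c['st']['position'])
    return p+Rt@X[:3,3], Rt@X[:3,:3]@d
def onz(c,px,z):
    o,d=ray(c,px); return o+d*(z-o[2])/d[2]
def proj(c,P):
    P=np.atleast_2d(np.array(P,float))
    if 'rvec' in c:
        return cv2.projectPoints(P,np.array(c['rvec'],float),np.array(c['tvec'],float),np.array(c['mtx']),None)[0].reshape(-1,2)
    X=np.array(c['hand_eye']); Rt=np.array(c['st']['tcp_rot']); p=np.array(c['st']['position'])
    q=((P-p)@Rt-X[:3,3])@X[:3,:3]
    K=np.array(c['mtx']); th=np.arctan2(np.linalg.norm(q[:,:2],axis=1),q[:,2]); n=np.linalg.norm(q[:,:2],axis=1)+1e-12
    return np.c_[K[0,0]*q[:,0]/n*th+K[0,2],K[1,1]*q[:,1]/n*th+K[1,2]]
def tri(rays):
    A=np.zeros((3,3));b=np.zeros(3)
    for o,d in rays:
        d=d/np.linalg.norm(d);M=np.eye(3)-np.outer(d,d);A+=M;b+=M@o
    return np.linalg.solve(A,b)
E
python3 - <<'E'
from h import *
for n in ['scene','side','wrist']:
    c=cap(n); cv2.imwrite(f'pics/{n}0.png',c['image'])
    print(n,c['mtx'],c.get('tvec'),c.get('hand_eye'))
    if n!='wrist': print(ray(c,(320,200)))
    for th in ['red_caddy','grey_caddy','yellow_caddy','red_caddy_hook','yellow_caddy_hook','grey_caddy_hook','rail','stop','rack','green_jar','blue_jar','pink_jar','dimmer_grip','foam_block','wax_bar']:
        r=models.spot_point(n,th); print(n,th,[(round(x['conf'],2),round(x['point'][0]*640),round(x['point'][1]*400)) for x in r][:5])
s=bot.read_state(); print(s['time_s'],s['tcp_rot'],s['opening'])
E
```

```text
scene [[490.58433074   0.         323.6908239 ]
 [  0.         490.58433074 194.81061087]
 [  0.           0.           1.        ]] [-0.13023668 -0.34693047  1.88727485] None
(array([ 1.3009299 , -0.33866256,  1.37550637]), array([-0.51653705,  0.18067727, -0.83708643]))
scene red_caddy [(0.55, 329, 194), (0.21, 420, 218)]
scene grey_caddy [(0.82, 298, 255)]
scene yellow_caddy [(0.85, 246, 181), (0.73, 261, 221), (0.57, 268, 217)]
scene red_caddy_hook [(0.77, 342, 193)]
scene yellow_caddy_hook [(0.96, 261, 221), (0.75, 243, 184)]
scene grey_caddy_hook [(0.88, 302, 267), (0.53, 238, 290)]
scene rail [(0.73, 239, 291), (0.55, 422, 196)]
scene stop [(0.74, 414, 202)]
scene rack [(0.79, 418, 217)]
scene green_jar []
scene blue_jar []
scene pink_jar [(0.47, 366, 176)]
scene dimmer_grip [(0.74, 179, 221), (0.57, 195, 190), (0.49, 216, 223)]
scene foam_block [(0.66, 238, 290)]
scene wax_bar [(0.91, 417, 128), (0.23, 329, 194)]
side [[450.1939522    0.         322.44794112]
 [  0.         450.1939522  200.9591554 ]
 [  0.           0.           1.        ]] [-0.45180312  0.20960497  1.30925
[... 1019 characters left out ...]
-01 -1.20496198e-04  5.45824798e-04 -2.77812265e-04]
 [ 0.00000000e+00  0.00000000e+00  0.00000000e+00  1.00000000e+00]]
wrist red_caddy [(0.79, 182, 184)]
wrist grey_caddy [(0.77, 316, 298), (0.61, 180, 182)]
wrist yellow_caddy [(0.44, 211, 314)]
wrist red_caddy_hook [(0.65, 199, 167)]
wrist yellow_caddy_hook []
wrist grey_caddy_hook []
wrist rail [(0.2, 316, 294)]
wrist stop []
wrist rack []
wrist green_jar []
wrist blue_jar []
wrist pink_jar [(0.76, 161, 68)]
wrist dimmer_grip []
wrist foam_block []
wrist wax_bar []
2.4 [[-2.68485110e-05  1.15258999e-05  1.00000000e+00]
 [-1.00000000e+00 -5.04275961e-06 -2.68484529e-05]
 [ 5.04245015e-06 -1.00000000e+00  1.15260353e-05]] 1.001863960900461
```

View pics/scene0.png

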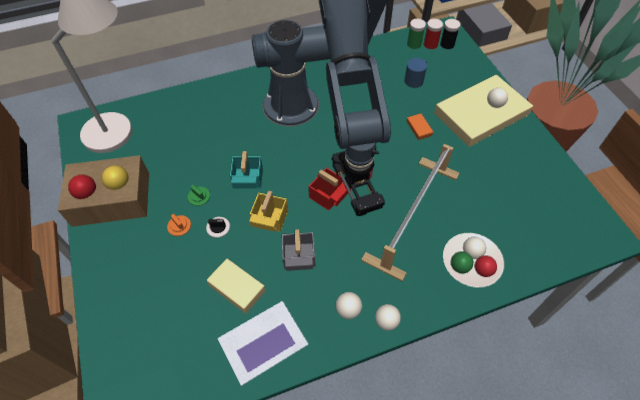

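View pics/side0.png

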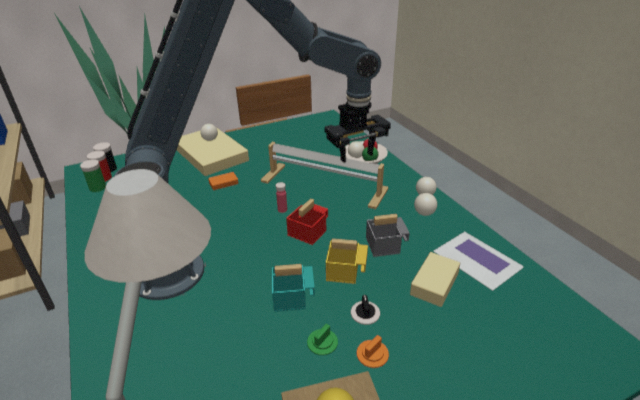

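```bash
python3 - <<'E'
from h import *
a=cap('scene');b=cap('side')
def p2(s,d): 
    P=tri([ray(a,s),ray(b,d)]); print(np.round(P,3)); return P
for n,s,d,z in [('red',(329,194),(305,230),0),('grey',(298,255),(380,244),0),('yel',(268,217),(341,270),0),('pink',(366,176),(280,205),0),('rail',(422,196),(324,152),.13),('stop',(414,202),(325,168),.078),('dim',(216,223),(363,304),.037),('foam',(238,290),(436,286),0),('wax',(417,128),(225,184),0),('rhook',(342,193),(319,206),.066),('yhook',(261,221),(367,255),.066),('ghook',(302,267),(405,225),.066),('greenjar?',(415,46),(95,188),0),('blackjar?',(450,46),(105,170),0)]:
    print(n,np.round(onz(a,s,z),3),np.round(onz(b,d,z),3),end=' '); p2(s,d)
for th in ['green_jar','blue_jar','pink_jar']:
    print(th,[ (n,models.recognise(n,th)) for n in ('scene','side')])
A=cv2.resize(a['image'][130:290,340:480],None,fx=3.5,fy=3.5,interpolation=2)
B=cv2.resize(b['image'][130:220,240:400],None,fx=3.5,fy=3.5,interpolation=2)
B=cv2.resize(B,(490,276)); Z=np.zeros((560,490,3),np.uint8); Z[:276]=B; Z[280:536,:490]=cv2.resize(a['image'][0:130,380:510],(490,256))
Z=np.hstack([A[:560,:300*2-290] if 0 else cv2.resize(A,(310*1,354)) if 0 else A[:, :310] if 0 else cv2.resize(A,(310,354)).copy() if 0 else np.vstack([cv2.resize(A,(310,354)),np.zeros((206,310,3),np.uint8)]),Z])
cv2.imwrite('pics/c1.png',Z)
E
```

```text
red [ 0.44  -0.005  0.   ] [0.441 0.001 0.   ] [ 0.44  -0.004  0.002]
grey [ 0.621 -0.176  0.   ] [ 0.62  -0.171  0.   ] [ 0.62  -0.175  0.001]
yel [ 0.455 -0.224  0.   ] [ 0.456 -0.219  0.   ] [ 0.455 -0.223  0.002]
pink [0.415 0.141 0.   ] [0.422 0.172 0.   ] [0.417 0.142 0.014]
rail [0.627 0.226 0.13 ] [0.628 0.234 0.13 ] [0.626 0.227 0.132]
stop [0.611 0.216 0.078] [0.619 0.209 0.078] [0.616 0.211 0.081]
dim [ 0.442 -0.388  0.037] [ 0.427 -0.391  0.037] [ 0.433 -0.386  0.027]
foam [ 0.668 -0.382  0.   ] [ 0.66  -0.396  0.   ] [ 0.666 -0.385 -0.01 ]
wax [0.278 0.405 0.   ] [0.288 0.398 0.   ] [0.285 0.399 0.004]
rhook [0.492 0.02  0.066] [0.501 0.017 0.066] [0.498 0.016 0.07 ]
yhook [ 0.502 -0.254  0.066] [ 0.516 -0.261  0.066] [ 0.51  -0.259  0.072]
ghook [ 0.694 -0.186  0.066] [ 0.69  -0.195  0.066] [ 0.694 -0.187  0.061]
greenjar? [-0.138  0.602  0.   ] [-0.158  0.599  0.   ] [-0.157  0.614 -0.013]
blackjar? [-0.086  0.74   0.   ] [-0.112  0.727  0.   ] [-0.112  0.76  -0.021]
green_jar [('scene', [{'extent': [0.3228, 0.5413, 0.3561, 0.5867], 'conf': 0.36}]), ('side', [])]
blue_jar [('scene', []), ('side', [])]
pink_jar [('scene', []), ('side', [{'extent': [0.4259, 0.45, 0.447, 0.5245], 'conf': 0.67}])]
```

View pics/c1.png

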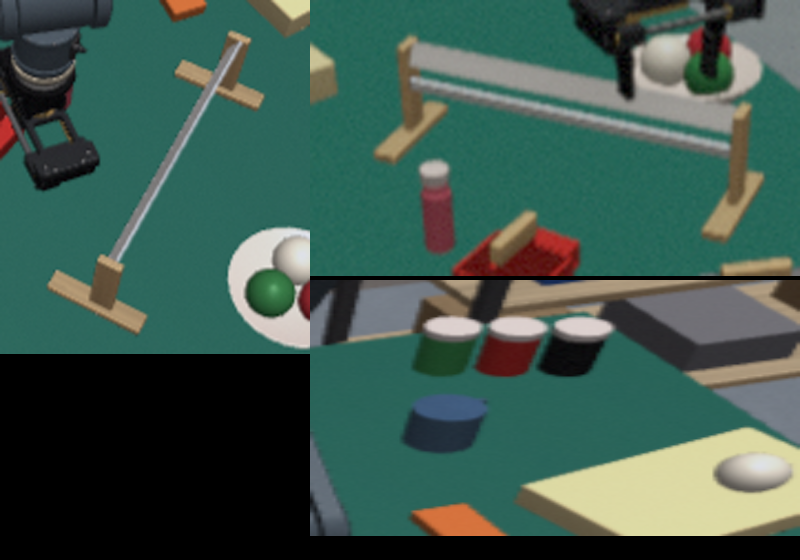

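>>> arm_command(translation=[[-1,-1,-0.8],[-1,-1,-0.8],[-1,-1,-0.8],[-1,-1,-0.8]], rotation=[[0,0,0],[0,0,0],[0,0,0],[0,0,0]], grip=[-1,-1,-1,-1])

```text
time_s: 3.2
position: [0.5605, 0.0824, 0.328]
tcp_rot: [[0.003, 0.005, 1.0], [-1.0, 0.001, 0.003], [-0.001, -1.0, 0.005]]
force: [1.1, -1.2, 0.4]
opening: 1.0
```

```bash
python3 - <<'E'
from h import *
a=cap('scene')
e1=onz(a,(447,147),.13);e2=onz(a,(389.7,248),.13);print(e1,e2,np.linalg.norm(e1-e2))
print(models.spot_point('scene','pink_jar'),models.spot_point('scene','blue_jar'),models.spot_point('scene','green_jar'))
w=cap('wrist');cv2.imwrite('pics/w1.png',w['image'])
print(w['st']['position'],w['st']['tcp_rot'],w['st']['time_s'])
for th,z in [('red_caddy',0),('red_caddy_hook',.066),('grey_caddy',0),('rail',.13),('stop',.078),('pink_jar',0),('green_jar',0),('blue_jar',0)]:
    for r in models.spot_point('wrist',th): 
        q=np.array(r['point'])*[640,400]; print(th,round(r['conf'],2),q,np.round(onz(w,q,z),3))
E
```

```text
[0.48300784 0.3896142  0.13      ] [0.75493941 0.06004189 0.13      ] 0.42727588723817833
[{'point': [0.5686, 0.4505], 'conf': 0.69}, {'point': [0.3737, 0.7288], 'conf': 0.19}] [{'point': [0.6478, 0.5072], 'conf': 0.65}] []
[0.56114904 0.07925974 0.32351026] [[-7.22263591e-04 -1.33035755e-03  9.99998854e-01]
 [-9.99999661e-01 -3.94989604e-04 -7.22789652e-04]
 [ 3.95950720e-04 -9.99999037e-01 -1.33007181e-03]] 3.4
red_caddy 0.55 [243.968 220.2  ] [ 0.442 -0.013  0.   ]
red_caddy_hook 0.89 [267.776 214.   ] [0.493 0.019 0.066]
rail 0.55 [374.72  46.6 ] [0.622 0.226 0.13 ]
stop 0.8 [355.392  63.12 ] [0.607 0.216 0.078]
pink_jar 0.9 [221.888 124.8  ] [0.414 0.14  0.   ]
pink_jar 0.45 [243.52 218.  ] [ 0.441 -0.01   0.   ]
blue_jar 0.58 [374.784  47.12 ] [0.646 0.257 0.   ]
```

View pics/w1.png

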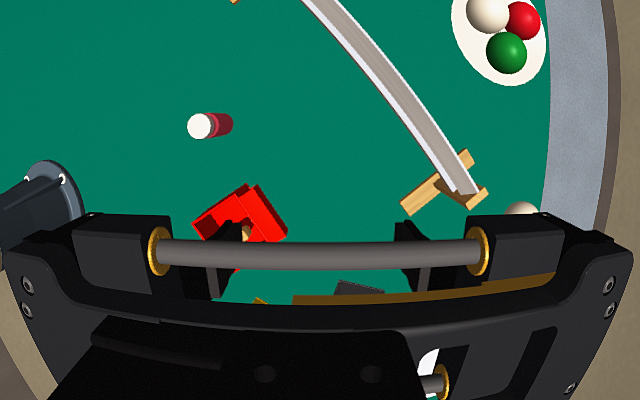

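```bash
cat > plan.py <<'E'
import numpy as np, json
from scipy.spatial.transform import Rotation as Ro
def down(h,pitch=0):
    """tool pose for caddy heading h (deg), camera at back; pitch>0 raises the caddy's front"""
    a=np.radians(h); X=np.array([np.cos(a),np.sin(a),0]); Z=np.array([0,0,1.]); Y=np.cross(Z,X)
    R=np.c_[-X,-Z,-Y]
    return Ro.from_rotvec(Y*np.radians(pitch)).as_matrix()@R   # +rot about Y: +x goes down
def plan(p,R,targets,g,dec=2,q=None):
    """targets: list of (pos,rot); prints calls"""
    p=np.array(p,float);R=np.array(R,float)
    for tp,tR in targets:
        tp=np.array(tp,float)
        for k in range(30):
            t=R.T@(tp-p)/.08; r=Ro.from_matrix(R.T@tR).as_rotvec()/np.radians(60)
            s=min(1,1/max(1e-9,np.abs(t).max()),0.7/max(1e-9,np.linalg.norm(r)))
            if s>.97: s=min(s,1)
            t=np.round(t*s,dec);r=np.round(r*s,dec)
            if not t.any() and not r.any(): break
            n=int(max(np.ceil(np.linalg.norm(t)*80/50+.3),np.ceil(np.linalg.norm(r)*60/8.59+.2)))
            print('T',(t+0).tolist(),'R',(r+0).tolist(),'rows',min(n,5),'g',g)
            p=p+R@t*.08; R=R@Ro.from_rotvec(r*np.radians(60)).as_matrix()
            if s>=1: break
        print('  ->',np.round(p,4))
    return p,R
E
python3 - <<'E'
from h import *; from plan import *
s=bot.read_state()
plan(s['position'],s['tcp_rot'],[([0.445,-0.003,0.25],down(22))],-1)
E
```

```text
T [0.64, 0.57, -0.9] R [0.0, 0.7, 0.0] rows 5 g -1
T [0.66, 0.36, -0.14] R [0.0, 0.43, 0.0] rows 4 g -1
  -> [ 0.4453 -0.0031  0.2499]
```

>>> arm_command(translation=[[0.64,0.57,-0.9],[0.64,0.57,-0.9],[0.64,0.57,-0.9],[0.64,0.57,-0.9],[0.64,0.57,-0.9]], rotation=[[0,0.7,0],[0,0.7,0],[0,0.7,0],[0,0.7,0],[0,0.7,0]], grip=[-1,-1,-1,-1,-1])

```text
time_s: 4.35
position: [0.4887, 0.0285, 0.2789]
tcp_rot: [[-0.674, -0.0, 0.739], [-0.739, 0.0, -0.674], [-0.0, -1.0, -0.0]]
force: [0.1, -0.6, 0.8]
opening: 1.0
```

>>> arm_command(translation=[[0.66,0.36,-0.14],[0.66,0.36,-0.14],[0.66,0.36,-0.14],[0.66,0.36,-0.14],[0.66,0.36,-0.14]], rotation=[[0,0.43,0],[0,0.43,0],[0,0.43,0],[0,0.43,0],[0,0.43,0]], grip=[-1,-1,-1,-1,-1])

```text
time_s: 4.85
position: [0.4458, -0.003, 0.2504]
tcp_rot: [[-0.925, 0.001, 0.381], [-0.381, -0.0, -0.925], [-0.001, -1.0, 0.001]]
force: [0.8, -0.4, 0.1]
opening: 1.0
```

```bash
cat > look.py <<'E'
from h import *
import sys
def look(ths,name,cams=('wrist',)):
    for n in cams:
        w=cap(n)
        if name: cv2.imwrite(f'pics/{name}_{n}.png',w['image'])
        if n=='wrist': print(np.round(w['st']['position'],4),np.round(w['st']['tcp_rot'],3).tolist(),w['st']['time_s'],np.round(w['st']['joint_positions'],0),w['st']['opening'])
        for th,z in ths:
            for r in models.spot_point(n,th):
                q=np.array(r['point'])*[640,400]; print(n,th,round(r['conf'],2),np.round(q),np.round(onz(w,q,z),4))
E
python3 - <<'E'
from look import *
look([('red_caddy',0),('red_caddy_hook',.066),('rail',.13),('stop',.078),('pink_jar',0),('grey_caddy',0)],'w2')
E
```

```text
[ 0.4458 -0.003   0.2504] [[-0.925, 0.001, 0.381], [-0.381, -0.0, -0.925], [-0.001, -1.0, 0.001]] 4.85 [-15.  16. 106.   0.  58.  53.] 0.9999086280785202
wrist red_caddy 0.81 [326. 178.] [ 0.4403 -0.0158  0.    ]
wrist red_caddy_hook 0.58 [313. 135.] [0.4889 0.0207 0.066 ]
wrist pink_jar 0.92 [203. 150.] [0.4156 0.1485 0.    ]
wrist grey_caddy 0.91 [485. 106.] [ 0.6197 -0.1798  0.    ]
```

View pics/w2_wrist.png

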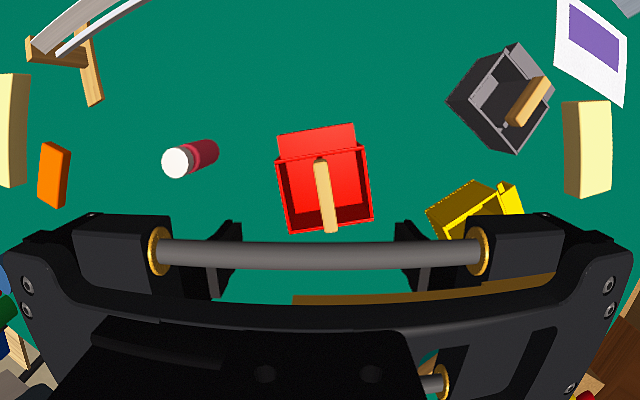

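```bash
cat > fit.py <<'E'
from h import *
from scipy.optimize import least_squares
def fit(c,obs,x0):
    """obs: list of (local xyz mm, pixel); x0 = x,y,heading deg -> caddy pose on table"""
    L=np.array([o[0] for o in obs])/1e3; q=np.array([o[1] for o in obs],float)
    def wp(v):
        a=np.radians(v[2]);R=np.array([[np.cos(a),-np.sin(a),0],[np.sin(a),np.cos(a),0],[0,0,1]])
        return L@R.T+[v[0],v[1],0]
    r=least_squares(lambda v:(proj(c,wp(v))-q).ravel(),x0,x_scale=[.01,.01,5],loss='soft_l1',f_scale=2)
    print('fit',np.round(r.x,4)); print(np.round(proj(c,wp(r.x))-q,1).tolist()); return r.x
B=[(67,40,70),(67,-40,70)]; C=[(42,48,70),(42,-48,70)]; F=[(-42,48,70),(-42,-48,70)]
E
python3 - <<'E'
from fit import *
w=cap('wrist')
fit(w,[(B[0],(277,136)),(B[1],(354,122)),(C[1],(369,145)),(F[0],(288,233)),(F[1],(373,221)),((38,0,112),(319,159)),((-32,0,112),(330,231))],[.44,-.01,22])
E
```

```text
fit [ 4.3950e-01 -1.3000e-02  3.0812e+01]
[[0.3, -2.5], [-0.1, -0.0], [-4.3, -0.3], [-0.5, -0.1], [0.3, -0.5], [0.9, 1.4], [0.7, 1.2]]
```

```bash
python3 - <<'E'
from h import *; from plan import *
s=bot.read_state()
plan(s['position'],s['tcp_rot'],[([0.442,-0.0115,0.18],down(30.8)),([0.442,-0.0115,0.103],down(30.8))],-1)
E
```

```text
T [0.08, 0.88, 0.08] R [0.0, -0.14, 0.0] rows 2 g -1
  -> [ 0.4419 -0.0112  0.1798]
T [0.0, 0.96, 0.0] R [0.0, 0.0, 0.0] rows 2 g -1
  -> [ 0.4419 -0.0112  0.103 ]
```

>>> arm_command(translation=[[0.08,0.88,0.08],[0.08,0.88,0.08],[0.08,0.88,0.08],[0.08,0.88,0.08]], rotation=[[0,-0.14,0],[0,-0.14,0],[0,-0.14,0],[0,-0.14,0]], grip=[-1,-1,-1,-1])

```text
time_s: 5.65
position: [0.4422, -0.0113, 0.1799]
tcp_rot: [[-0.861, -0.0, 0.509], [-0.509, 0.0, -0.861], [0.0, -1.0, -0.0]]
force: [-0.4, -0.4, 0.6]
opening: 0.998
```

>>> arm_command(translation=[[0,0.5,0],[0,0.96,0],[0,0.96,0],[0,0.96,0],[0,0.96,0]], rotation=[[0,0,0],[0,0,0],[0,0,0],[0,0,0],[0,0,0]], grip=[-1,-1,-1,-1,1])

```text
time_s: 6.15
position: [0.4435, -0.0116, 0.105]
tcp_rot: [[-0.861, 0.004, 0.509], [-0.509, -0.001, -0.861], [-0.003, -1.0, 0.003]]
force: [0.6, 0.2, -0.1]
opening: 0.964
```

>>> arm_command(translation=[[0,0,0],[0,0,0],[0,0,0],[0,0,0],[0,0,0]], rotation=[[0,0,0],[0,0,0],[0,0,0],[0,0,0],[0,0,0]], grip=[1,1,1,1,1])

```text
time_s: 6.65
position: [0.4419, -0.0113, 0.1032]
tcp_rot: [[-0.861, 0.0, 0.509], [-0.509, -0.0, -0.861], [-0.0, -1.0, 0.0]]
force: [0.2, 0.2, 0.0]
opening: 0.539
```

>>> arm_command(translation=[[0,0,0],[0,0,0],[0,0,0]], rotation=[[0,0,0],[0,0,0],[0,0,0]], grip=[1,1,1])

```text
time_s: 6.95
position: [0.4418, -0.0112, 0.1028]
tcp_rot: [[-0.861, -0.0, 0.509], [-0.509, 0.0, -0.861], [0.0, -1.0, -0.0]]
force: [0.3, 0.8, -0.3]
opening: 0.261
```

>>> arm_command(translation=[[0,-0.4,0],[0,-1,0],[0,-1,0],[0,-1,0],[0,-1,0]], rotation=[[0,0,0],[0,0,0],[0,0,0],[0,0,0],[0,0,0]], grip=[1,1,1,1,1])

```text
time_s: 7.45
position: [0.4409, -0.011, 0.1822]
tcp_rot: [[-0.861, -0.002, 0.509], [-0.509, 0.001, -0.861], [0.001, -1.0, -0.001]]
force: [0.5, -0.5, 0.2]
opening: 0.004
```

>>> arm_command(translation=[[0,-1,0],[0,-1,0],[0,-1,0],[0,-1,0]], rotation=[[0,0,0],[0,0,0],[0,0,0],[0,0,0]], grip=[1,1,1,1])

```text
time_s: 7.85
position: [0.4412, -0.0111, 0.2619]
tcp_rot: [[-0.861, -0.002, 0.509], [-0.509, 0.001, -0.861], [0.001, -1.0, -0.001]]
force: [-1.2, 0.8, -0.1]
opening: 0.005
```

```bash
python3 - <<'E'
from look import *
look([('red_caddy_hook',.22),('rail',.13),('stop',.078),('pink_jar',0)],'w3')
im=cv2.imread('pics/w3_wrist.png'); cv2.imwrite('pics/w3c.png',cv2.resize(im[60:280,180:460],None,fx=2.5,fy=2.5,interpolation=2))
E
```

```text
[ 0.4412 -0.0111  0.2619] [[-0.861, -0.002, 0.509], [-0.509, 0.001, -0.861], [0.001, -1.0, -0.001]] 7.85 [-16.  15. 106.  -0.  59.  43.] 0.005277908083701747
wrist red_caddy_hook 0.66 [319. 124.] [0.4954 0.0205 0.22  ]
wrist red_caddy_hook 0.25 [441. 230.] [ 0.4794 -0.0828  0.22  ]
wrist pink_jar 0.81 [210. 128.] [0.4158 0.1434 0.    ]
```

View pics/w3c.png

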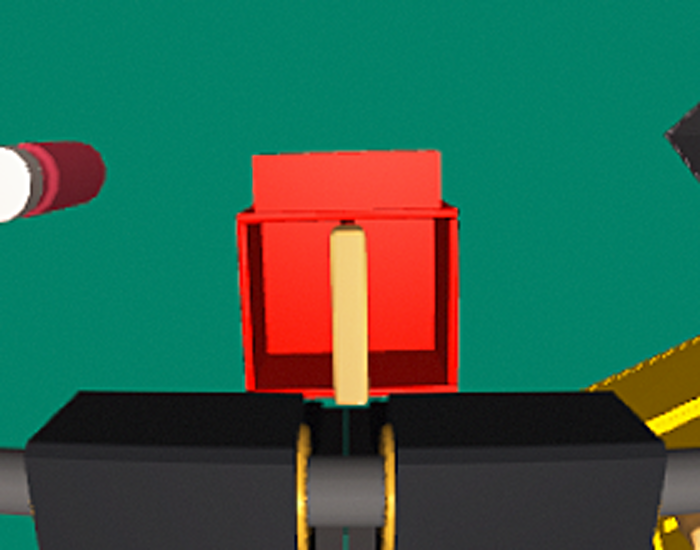

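>>> arm_command(translation=[[0,0,0],[0,0,0],[0,0.5,0],[0,1,0],[0,1,0]], rotation=[[0,0,0],[0,0,0],[0,0,0],[0,0,0],[0,0,0]], grip=[0,0,0,0,0])

```text
time_s: 8.6
position: [0.4384, -0.0104, 0.1794]
tcp_rot: [[-0.861, -0.011, 0.509], [-0.509, 0.003, -0.861], [0.008, -1.0, -0.008]]
force: [-0.8, 0.0, -0.8]
opening: 0.374
```

>>> arm_command(translation=[[0,0,0],[0,0.5,0],[0,1,0],[0,1,0],[0,1,0]], rotation=[[0,0,0],[0,0,0],[0,0,0],[0,0,0],[0,0,0]], grip=[0,0,0,0,1])

```text
time_s: 9.1
position: [0.4428, -0.0115, 0.1042]
tcp_rot: [[-0.861, 0.001, 0.509], [-0.509, -0.0, -0.861], [-0.001, -1.0, 0.001]]
force: [0.3, 0.3, 1.0]
opening: 0.459
```

>>> arm_command(translation=[[0,0,0],[0,0,0],[0,0,0],[0,0,0],[0,0,0]], rotation=[[0,0,0],[0,0,0],[0,0,0],[0,0,0],[0,0,0]], grip=[1,1,1,1,1])

```text
time_s: 9.6
position: [0.4426, -0.0115, 0.1042]
tcp_rot: [[-0.861, 0.003, 0.509], [-0.509, -0.001, -0.861], [-0.002, -1.0, 0.002]]
force: [-0.6, 0.2, 9.6]
opening: 0.156
```

>>> arm_command(translation=[[0,0,0],[0,0,0],[0,0,0]], rotation=[[0,0,0],[0,0,0],[0,0,0]], grip=[1,1,1])

```text
time_s: 9.9
position: [0.4426, -0.0115, 0.1042]
tcp_rot: [[-0.861, 0.002, 0.509], [-0.509, -0.001, -0.861], [-0.002, -1.0, 0.002]]
force: [-0.8, 0.4, 8.9]
opening: 0.159
```

```bash
python3 - <<'E'
from look import *
look([('red_caddy_hook',.066),('red_caddy',0)],'w4')
im=cv2.imread('pics/w4_wrist.png'); hsv=cv2.cvtColor(im,cv2.COLOR_BGR2HSV)
cv2.imwrite('pics/w4c.png',cv2.resize(im[60:280,180:460],None,fx=2.5,fy=2.5,interpolation=2))
E
```

```text
[ 0.4426 -0.0115  0.1042] [[-0.861, 0.002, 0.509], [-0.509, -0.001, -0.861], [-0.002, -1.0, 0.002]] 9.9 [-16.  31. 115.   0.  34.  43.] 0.15859331120764777
wrist red_caddy_hook 0.93 [319. 134.] [0.4924 0.0173 0.066 ]
wrist red_caddy 0.76 [322. 207.] [ 0.4393 -0.0171  0.    ]
wrist red_caddy 0.6 [632.  96.] [ 0.7474 -0.2747  0.    ]
```

View pics/w4c.png

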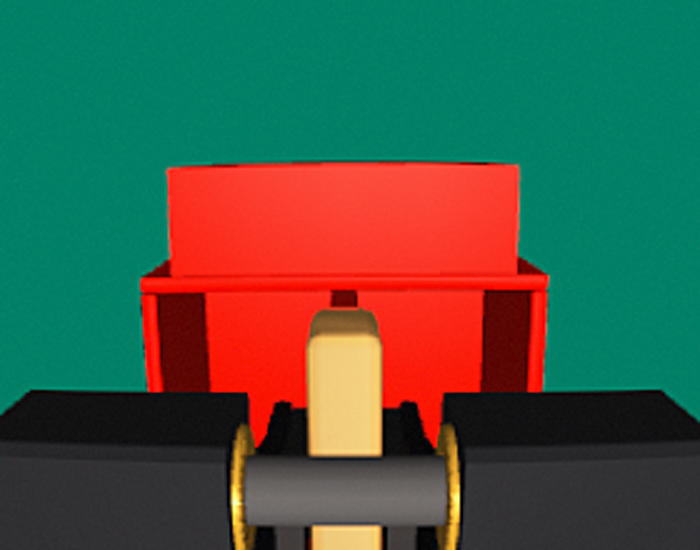

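```bash
python3 - <<'E'
from fit import *
w=cap('wrist')
f=lambda u,v:(180+u/2.5,60+v/2.5)
v=fit(w,[(B[0],f(168,167)),(B[1],f(519,164)),(C[0],f(142,278)),(C[1],f(547,275)),((38,7,112),f(308,338)),((38,-7,112),f(382,336))],[.44,-.01,30])
p=np.array(w['st']['position']);R=np.array(w['st']['tcp_rot'])
a=np.radians(v[2]);X=np.array([np.cos(a),np.sin(a),0])
print('hook in tool (mm):',R.T@(np.array([v[0],v[1],0.066])+X*.063-p)*1e3, 'heading tool', np.degrees(np.arctan2(-R[1,0],-R[0,0])))
E
```

```text
fit [ 4.38400e-01 -1.40000e-02  3.10667e+01]
[[-0.1, 0.8], [0.2, 0.9], [-1.2, -0.1], [1.2, -0.3], [-1.1, -0.7], [1.0, -0.2]]
hook in tool (mm): [-58.03421257  38.29510116  -0.52516145] heading tool 30.596202941398133
```

```bash
python3 - <<'E'
from h import *; from plan import *
s=bot.read_state()
plan(s['position'],s['tcp_rot'],[([0.4425,-0.0115,0.26],down(30.6)),([0.437,0.248,0.34],down(39.5))],1)
E
```

```text
T [0.0, -1.0, 0.0] R [0.0, 0.0, 0.0] rows 2 g 1
T [0.0, -0.95, 0.0] R [0.0, 0.0, 0.0] rows 2 g 1
  -> [ 0.4422 -0.0114  0.2602]
T [-0.57, -0.35, -1.0] R [0.0, -0.05, 0.0] rows 3 g 1
T [-0.63, -0.37, -1.0] R [0.0, -0.06, 0.0] rows 3 g 1
T [-0.54, -0.28, -0.73] R [0.0, -0.04, 0.0] rows 2 g 1
  -> [0.4374 0.2479 0.34  ]
```

>>> arm_command(translation=[[0,-0.3,0],[0,-0.7,0],[0,-1,0],[0,-1,0]], rotation=[[0,0,0],[0,0,0],[0,0,0],[0,0,0]], grip=[1,1,1,1])

```text
time_s: 10.5
position: [0.4436, -0.0116, 0.1856]
tcp_rot: [[-0.861, 0.007, 0.509], [-0.509, -0.002, -0.861], [-0.005, -1.0, 0.005]]
force: [0.5, -0.9, -2.2]
opening: 0.156
```

>>> arm_command(translation=[[0,-0.5,0],[0,-0.95,0],[0,-0.95,0]], rotation=[[0,0,0],[0,0,0],[0,0,0]], grip=[1,1,1])

```text
time_s: 10.8
position: [0.4442, -0.0118, 0.2619]
tcp_rot: [[-0.861, 0.008, 0.509], [-0.509, -0.002, -0.861], [-0.006, -1.0, 0.006]]
force: [0.1, -0.8, -2.5]
opening: 0.161
```

>>> arm_command(translation=[[-0.2,-0.12,-0.35],[-0.4,-0.24,-0.7],[-0.57,-0.35,-1],[-0.57,-0.35,-1]], rotation=[[0,0,0],[0,-0.03,0],[0,-0.05,0],[0,-0.05,0]], grip=[1,1,1,1])

```text
time_s: 11.2
position: [0.4393, 0.0834, 0.2859]
tcp_rot: [[-0.831, -0.002, 0.556], [-0.556, 0.001, -0.831], [0.001, -1.0, -0.002]]
force: [-0.1, -0.2, -2.0]
opening: 0.161
```

>>> arm_command(translation=[[-0.2,-0.12,-0.35],[-0.42,-0.24,-0.7],[-0.63,-0.37,-1],[-0.63,-0.37,-1]], rotation=[[0,0,0],[0,-0.03,0],[0,-0.06,0],[0,-0.06,0]], grip=[1,1,1,1])

```text
time_s: 11.6
position: [0.4382, 0.1774, 0.3159]
tcp_rot: [[-0.794, 0.0, 0.607], [-0.607, 0.001, -0.794], [-0.001, -1.0, -0.001]]
force: [-0.2, -0.2, -2.8]
opening: 0.163
```

>>> arm_command(translation=[[-0.2,-0.12,-0.35],[-0.54,-0.28,-0.73],[-0.54,-0.28,-0.73],[-0.54,-0.28,-0.73]], rotation=[[0,0,0],[0,-0.04,0],[0,-0.04,0],[0,-0.04,0]], grip=[1,1,1,1])

```text
time_s: 12.0
position: [0.4366, 0.2472, 0.3372]
tcp_rot: [[-0.77, -0.003, 0.638], [-0.638, -0.002, -0.77], [0.004, -1.0, -0.0]]
force: [0.3, 0.8, -1.5]
opening: 0.158
```

```bash
python3 - <<'E'
from look import *
look([('red_caddy_hook',.3),('rail',.13),('stop',.078)],'w5',('wrist','scene','side'))
E
```

```text
[0.4366 0.2472 0.3372] [[-0.77, -0.003, 0.638], [-0.638, -0.002, -0.77], [0.004, -1.0, -0.0]] 12.0 [17. 15. 92. -0. 73. 67.] 0.15814990039015725
wrist red_caddy_hook 0.94 [317. 135.] [0.4794 0.2839 0.3   ]
wrist stop 0.64 [420.  87.] [0.6073 0.2154 0.078 ]
scene red_caddy_hook 0.66 [429. 118.] [0.4802 0.2933 0.3   ]
scene red_caddy_hook 0.41 [237. 289.] [ 0.8041 -0.3732  0.3   ]
scene rail 0.94 [423. 197.] [0.6318 0.2283 0.13  ]
scene rail 0.5 [238. 291.] [ 0.73   -0.3773  0.13  ]
scene stop 0.88 [416. 199.] [0.6009 0.2274 0.078 ]
side red_caddy_hook 0.91 [280. 110.] [0.4884 0.2833 0.3   ]
side rail 0.78 [323. 151.] [0.6293 0.2437 0.13  ]
side rail 0.71 [404. 222.] [ 0.6412 -0.2485  0.13  ]
side stop 0.63 [322. 169.] [0.6073 0.2113 0.078 ]
side stop 0.56 [340. 267.] [ 0.4189 -0.2803  0.078 ]
side stop 0.34 [363. 306.] [ 0.4038 -0.4291  0.078 ]
```

View pics/w5_wrist.png

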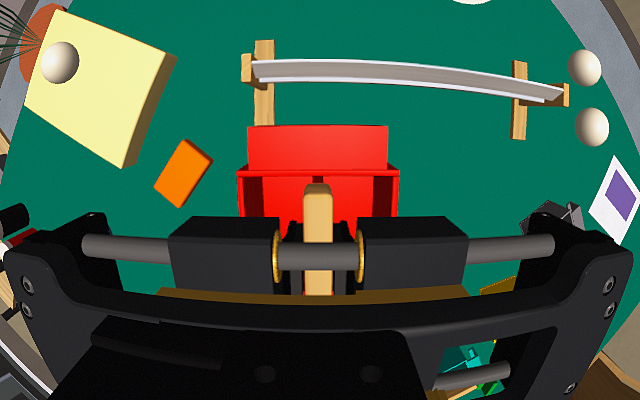

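```bash
cat > rack.py <<'E'
from fit import *
def edge(c,v,ys,x=0.,z=.13,half=9,show=False):
    """finds green->slat transition from behind along the normal; returns (y, pixel)"""
    im=cv2.cvtColor(c['image'],cv2.COLOR_BGR2HSV).astype(float); S=cv2.GaussianBlur(im[:,:,1],(3,3),0)
    a=np.radians(v[2]);X=np.array([np.cos(a),np.sin(a),0]);Y=np.array([-X[1],X[0],0]);out=[]
    for y in ys:
        P=np.array([v[0],v[1],z])+Y*y+X*x
        q=proj(c,[P,P+X*.01]); n=(q[1]-q[0])/np.linalg.norm(q[1]-q[0])
        t=np.arange(half,-half,-.25)
        pts=(q[0]+t[:,None]*n).astype(np.float32)
        pr=cv2.remap(S.astype(np.float32),pts[:,0].copy(),pts[:,1].copy(),1).ravel()
        k=np.where((pr[:-1]>110)&(pr[1:]<=110))[0]
        if len(k): out.append((y,pts[k[0]]))
    return out
def fitrack(c,v0):
    v=np.array(v0,float)
    for it in range(3):
        e=edge(c,v,np.arange(-.18,.181,.02),half=9 if it==0 else 6)
        q=np.array([p for _,p in e])
        ys=np.array([y for y,_ in e])
        w=np.array([onz(c,p,.13) for p in q])[:,:2]
        d,o=np.linalg.svd(w-w.mean(0))[2][0],w.mean(0)
        h=np.degrees(np.arctan2(d[1],d[0]))-90
        while h<0:h+=180
        h=h if h<90 else h-180
        a=np.radians(h);X=np.array([np.cos(a),np.sin(a)])
        res=(w-o)@X
        v[:2]+=X*((o-v[:2])@X); v[2]=h
        print(len(e),np.round(v,4),'res mm',np.round(res*1e3,1))
    return v
E
python3 - <<'E'
from rack import *
w=cap('wrist'); v=fitrack(w,[.622,.227,39.5])
a=np.radians(v[2]);X=np.array([np.cos(a),np.sin(a),0]);Y=np.array([-X[1],X[0],0])
im=cv2.resize(w['image'],None,fx=3,fy=3,interpolation=2)
def dr(P,col): 
    for q in proj(w,P): cv2.circle(im,(int(q[0]*3+1),int(q[1]*3+1)),2,col,-1)
o=np.array([v[0],v[1],0])
L=[o+Y*y+[0,0,.13] for y in np.arange(-.21,.2101,.03)]; dr(L,(255,0,0))
L=[o+Y*y-X*.0141+[0,0,.1035] for y in np.arange(-.21,.2101,.03)]; dr(L,(0,0,255))
L=[o+Y*y-X*.021+[0,0,.085] for y in np.arange(-.21,.2101,.03)]; dr(L,(0,200,255))
L=[o+Y*y+X*sx*.07+[0,0,.012] for y in (.216,-.216) for sx in (-1,1)]; dr(L,(255,0,255))
cv2.imwrite('pics/r1.png',cv2.resize(im[90:450,690:1740],(800,274)))
E
```

```text
19 [ 0.6246  0.2292 39.4837] res mm [ 0.2 -0.2  0.   0.6 -0.1 -0.2  0.1  0.1 -0.3 -0.4  0.2 -0.1 -0.5  0.1
  0.1 -0.2 -0.2  0.4  0.4]
19 [ 0.6246  0.2292 39.4604] res mm [ 0.1 -0.3  0.   0.7  0.   0.   0.   0.  -0.3 -0.3  0.3 -0.3 -0.3 -0.
  0.2 -0.1 -0.4  0.5  0.2]
19 [ 0.6247  0.2292 39.4787] res mm [ 0.3 -0.1 -0.1  0.6 -0.1 -0.1 -0.1 -0.  -0.4 -0.3  0.3 -0.3 -0.3 -0.
  0.3  0.  -0.3  0.3  0.3]
```

View pics/r1.png

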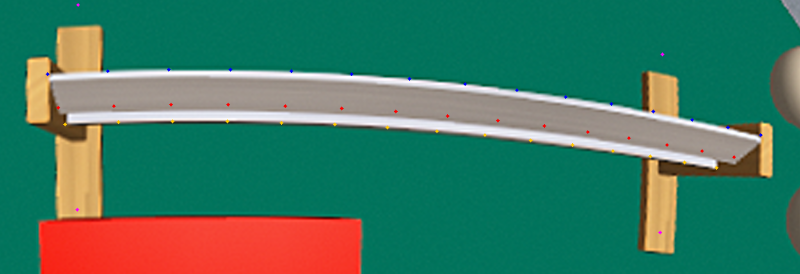

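```bash
cat > hang.py <<'E'
from plan import *
RK=[.6247,.2292,39.48]
def pose(slot,tl,th,ux,uz):
    """TCP pose such that rail upper edge at along-rail 'slot' (m) lies at caddy-local (ux,0,uz) mm, tilt th; tl = TCP in caddy frame mm"""
    a=np.radians(RK[2]);X=np.array([np.cos(a),np.sin(a),0]);Y=np.array([-X[1],X[0],0]);Z=np.array([0,0,1.])
    Rc=Ro.from_rotvec(Y*np.radians(th)).as_matrix()@np.c_[X,Y,Z]
    U=np.array([RK[0],RK[1],.13])+Y*slot
    return U+Rc@((np.array(tl)-[ux,0,uz])/1e3), down(RK[2],th)
def seq(slot,tl):
    ins=[(28,50.5,u) for u in (-20,8,36,64)]
    sw=[(t,50.5+12.5*(28-t)/28,64.5) for t in (21,14,7,0)]
    return [pose(slot,tl,*k) for k in ins+sw+[(0,62.7,66.5)]]
E
python3 - <<'E'
from h import *; from hang import *
s=bot.read_state(); q=seq(.135,(4.97,-.5,104.3))
plan(s['position'],s['tcp_rot'],q,1)
E
```

```text
T [-1.0, 0.52, 0.0] R [0.0, 0.0, -0.25] rows 3 g 1
T [-0.97, 0.21, -0.01] R [0.0, 0.0, -0.22] rows 2 g 1
  -> [0.5527 0.3445 0.2611]
T [-0.01, 0.35, 0.0] R [0.0, 0.0, 0.0] rows 1 g 1
  -> [0.5431 0.3365 0.2361]
T [0.0, 0.35, 0.0] R [0.0, 0.0, 0.0] rows 1 g 1
  -> [0.5329 0.3281 0.2114]
T [0.0, 0.35, 0.0] R [0.0, 0.0, 0.0] rows 1 g 1
  -> [0.5227 0.3196 0.1867]
T [0.1, 0.08, 0.0] R [0.0, 0.0, 0.12] rows 2 g 1
  -> [0.5149 0.3132 0.1849]
T [0.09, 0.09, 0.0] R [0.0, 0.0, 0.12] rows 2 g 1
  -> [0.5078 0.3073 0.1807]
T [0.1, 0.08, 0.0] R [0.0, 0.0, 0.11] rows 1 g 1
  -> [0.5006 0.3014 0.1764]
T [0.09, 0.09, 0.0] R [0.0, 0.0, 0.12] rows 2 g 1
  -> [0.4944 0.2962 0.1702]
T [0.0, 0.03, 0.0] R [0.0, 0.0, 0.0] rows 1 g 1
  -> [0.4944 0.2962 0.1678]
```

>>> arm_command(translation=[[-0.3,0.16,0],[-0.6,0.32,0],[-1,0.52,0],[-1,0.52,0],[-1,0.52,0]], rotation=[[0,0,-0.1],[0,0,-0.2],[0,0,-0.25],[0,0,-0.25],[0,0,-0.25]], grip=[1,1,1,1,1])

```text
time_s: 13.15
position: [0.4988, 0.2993, 0.2953]
tcp_rot: [[-0.743, -0.202, 0.638], [-0.616, -0.166, -0.77], [0.262, -0.965, -0.001]]
force: [0.4, -1.2, -2.6]
opening: 0.155
```

>>> arm_command(translation=[[-0.3,0.08,0],[-0.6,0.14,0],[-0.97,0.21,-0.01],[-0.97,0.21,-0.01],[-0.97,0.21,-0.01]], rotation=[[0,0,-0.1],[0,0,-0.2],[0,0,-0.22],[0,0,-0.22],[0,0,-0.22]], grip=[1,1,1,1,1])

```text
time_s: 13.65
position: [0.5522, 0.3442, 0.2617]
tcp_rot: [[-0.679, -0.364, 0.637], [-0.562, -0.301, -0.771], [0.473, -0.881, 0.0]]
force: [0.4, -0.1, -2.1]
opening: 0.154
```

>>> arm_command(translation=[[-0.01,0.35,0],[-0.01,0.35,0],[-0.01,0.35,0]], rotation=[[0,0,0],[0,0,0],[0,0,0]], grip=[1,1,1])

```text
time_s: 13.95
position: [0.5425, 0.336, 0.2382]
tcp_rot: [[-0.68, -0.363, 0.637], [-0.562, -0.301, -0.771], [0.472, -0.882, 0.0]]
force: [-0.4, 0.4, -2.1]
opening: 0.155
```

```bash
python3 - <<'E'
from look import *; from hang import *
look([('red_caddy_hook',.18),('rail',.13)],'w6',('wrist','side'))
a=cv2.imread('pics/w6_wrist.png')[20:240,180:460];b=cv2.imread('pics/w6_side.png')[80:220,210:400]
a=cv2.resize(a,None,fx=1.9,fy=1.9,interpolation=2);b=cv2.resize(b,(260,int(140*260/190)),interpolation=2)
Z=np.zeros((a.shape[0],800,3),np.uint8);Z[:,:a.shape[1]]=a;Z[:b.shape[0],a.shape[1]+5:a.shape[1]+265]=b
cv2.imwrite('pics/w6c.png',Z)
s=bot.read_state();print(s['force'])
for t,R in seq(.135,(4.97,-.5,104.3))[1:2]: print(t,R)
E
```

```text
[0.5425 0.336  0.2382] [[-0.68, -0.363, 0.637], [-0.562, -0.301, -0.771], [0.472, -0.882, 0.0]] 13.95 [ 25.  44.  60.  -7. 103.  75.] 0.15512277140811317
wrist red_caddy_hook 0.61 [317. 129.] [0.5705 0.3604 0.18  ]
wrist rail 0.9 [477. 149.] [0.624  0.2296 0.13  ]
side red_caddy_hook 0.64 [300. 129.] [0.588  0.3581 0.18  ]
side rail 0.95 [322. 150.] [0.6282 0.2484 0.13  ]
side rail 0.19 [366. 258.] [ 0.4663 -0.3319  0.13  ]
[-0.22229623 -0.12156285 -2.43217283]
[0.54305028 0.33619845 0.23640289] [[-6.81500071e-01 -3.62360015e-01  6.35808834e-01]
 [-5.61385879e-01 -2.98494167e-01 -7.71846570e-01]
 [ 4.69471563e-01 -8.82947593e-01 -3.71729314e-17]]
```

View pics/w6c.png

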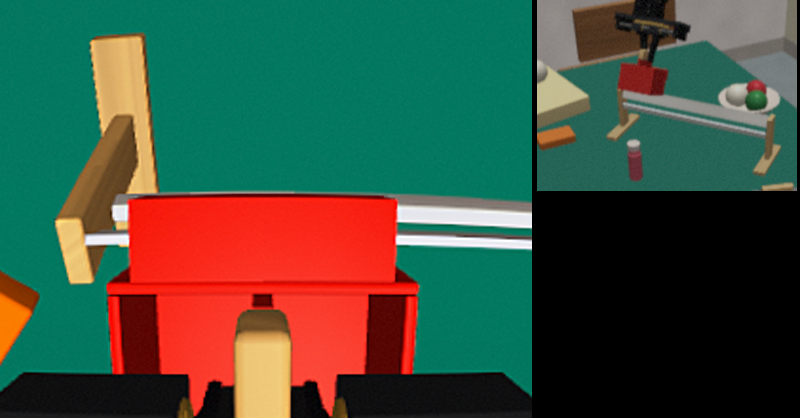

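>>> arm_command(translation=[[0,0.17,0],[0,0.35,0],[0,0.35,0]], rotation=[[0,0,0],[0,0,0],[0,0,0]], grip=[1,1,1])

```text
time_s: 14.55
position: [0.5315, 0.3275, 0.2099]
tcp_rot: [[-0.677, -0.368, 0.637], [-0.561, -0.303, -0.771], [0.476, -0.879, -0.001]]
force: [-0.5, 1.0, -2.5]
opening: 0.159
```

>>> arm_command(translation=[[0,0.12,0],[0,0.24,0],[0,0.35,0],[0,0.35,0]], rotation=[[0,0,0],[0,0,0],[0,0,0],[0,0,0]], grip=[1,1,1,1])

```text
time_s: 14.95
position: [0.5214, 0.3191, 0.1853]
tcp_rot: [[-0.678, -0.367, 0.637], [-0.561, -0.302, -0.771], [0.476, -0.88, -0.001]]
force: [-0.1, 0.3, -2.3]
opening: 0.16
```

```bash
python3 - <<'E'
from h import *; from hang import *
s=bot.read_state(); print(s['position'],s['force'],s['moment'],s['time_s'])
q=seq(.135,(4.97,-.5,104.3)); print(q[3][0])
plan(s['position'],s['tcp_rot'],q[4:],1)
E
```

```text
[0.52144087 0.31909077 0.18534559] [-0.0535263   0.34283825 -2.25600732] [ 0.29994132 -0.29506205 -0.06961884] 14.95
[0.52275812 0.31948278 0.18695783]
T [0.09, 0.06, 0.01] R [0.0, 0.0, 0.12] rows 2 g 1
  -> [0.5153 0.313  0.1845]
T [0.09, 0.08, 0.0] R [0.0, 0.0, 0.12] rows 2 g 1
  -> [0.5084 0.3072 0.1812]
T [0.1, 0.09, 0.0] R [0.0, 0.0, 0.12] rows 2 g 1
  -> [0.501  0.3012 0.1761]
T [0.09, 0.09, 0.0] R [0.0, 0.0, 0.11] rows 1 g 1
  -> [0.4949 0.2961 0.1698]
T [0.0, 0.03, 0.0] R [0.0, 0.0, 0.0] rows 1 g 1
  -> [0.4948 0.2961 0.1674]
```

>>> arm_command(translation=[[0.05,0.04,0],[0.1,0.08,0],[0.1,0.08,0]], rotation=[[0,0,0.06],[0,0,0.12],[0,0,0.12]], grip=[1,1,1])

```text
time_s: 15.25
position: [0.5137, 0.3125, 0.1859]
tcp_rot: [[-0.719, -0.277, 0.637], [-0.595, -0.229, -0.771], [0.359, -0.933, -0.0]]
force: [-1.5, -0.2, -2.4]
opening: 0.156
```

>>> arm_command(translation=[[0.05,0.04,0],[0.09,0.09,0],[0.09,0.09,0]], rotation=[[0,0,0.06],[0,0,0.12],[0,0,0.12]], grip=[1,1,1])

```text
time_s: 15.55
position: [0.5065, 0.3067, 0.1812]
tcp_rot: [[-0.748, -0.186, 0.637], [-0.618, -0.153, -0.771], [0.241, -0.971, -0.0]]
force: [0.3, 0.8, -1.9]
opening: 0.157
```

>>> arm_command(translation=[[0.05,0.04,0],[0.1,0.08,0],[0.1,0.08,0]], rotation=[[0,0,0.06],[0,0,0.11],[0,0,0.11]], grip=[1,1,1])

```text
time_s: 15.85
position: [0.4995, 0.3009, 0.1764]
tcp_rot: [[-0.764, -0.1, 0.637], [-0.632, -0.082, -0.771], [0.129, -0.992, -0.001]]
force: [-0.3, 1.8, -2.6]
opening: 0.157
```

```bash
python3 - <<'E'
from h import *; from hang import *
s=bot.read_state(); print(s['position'],s['force'],s['moment'],s['time_s'])
q=seq(.135,(4.97,-.5,104.3)); print(q[6][0],q[6][1]); print(np.round(s['tcp_rot'],3))
E
```

```text
[0.49948526 0.30088041 0.17636731] [-0.30401909  1.79733108 -2.63090548] [ 0.07828512  0.01663579 -0.00334724] 15.85
[0.50086512 0.30144841 0.17619457] [[-7.66093342e-01 -9.40644346e-02  6.35808834e-01]
 [-6.31069611e-01 -7.74856051e-02 -7.71846570e-01]
 [ 1.21869343e-01 -9.92546152e-01 -6.71610763e-18]]
[[-0.764 -0.1    0.637]
 [-0.632 -0.082 -0.771]
 [ 0.129 -0.992 -0.001]]
```

Still free of contact; finish the swing and lower.

>>> arm_command(translation=[[0.05,0.04,0],[0.09,0.09,0],[0.09,0.09,0],[0.09,0.09,0]], rotation=[[0,0,0.06],[0,0,0.12],[0,0,0.12],[0,0,0.12]], grip=[1,1,1,1])

```text
time_s: 16.25
position: [0.4939, 0.296, 0.1699]
tcp_rot: [[-0.77, -0.005, 0.638], [-0.638, -0.003, -0.77], [0.005, -1.0, -0.001]]
force: [-2.6, -2.4, -0.1]
opening: 0.157
```

>>> arm_command(translation=[[0,0.02,0],[0,0.03,0],[0,0.03,0]], rotation=[[0,0,0],[0,0,0],[0,0,0]], grip=[1,1,1])

```text
time_s: 16.55
position: [0.4938, 0.296, 0.1681]
tcp_rot: [[-0.77, -0.003, 0.638], [-0.638, -0.002, -0.77], [0.004, -1.0, -0.0]]
force: [-4.1, -3.7, 4.2]
opening: 0.158
```

```bash
python3 - <<'E'
from h import *; from hang import *
s=bot.read_state(); print(s['position'],s['force'],s['moment'],s['time_s'])
q=seq(.135,(4.97,-.5,104.3)); print(q[8][0]); print(np.round(s['tcp_rot'],3))
w=cap('wrist');b=cap('side')
a=cv2.resize(w['image'][20:240,180:460],None,fx=1.9,fy=1.9,interpolation=2);b=cv2.resize(b['image'][100:220,210:330],(260,260),interpolation=2)
Z=np.zeros((a.shape[0],800,3),np.uint8);Z[:,:a.shape[1]]=a;Z[:b.shape[0],a.shape[1]+5:a.shape[1]+265]=b
cv2.imwrite('pics/w7c.png',Z)
E
```

```text
[0.49378454 0.29603199 0.16813502] [-4.06405426 -3.73306866  4.2479358 ] [-0.79507556  1.01820697 -0.09311394] 16.55
[0.49462501 0.29630812 0.1678    ]
[[-0.77  -0.003  0.638]
 [-0.638 -0.002 -0.77 ]
 [ 0.004 -1.    -0.   ]]
```

View pics/w7c.png

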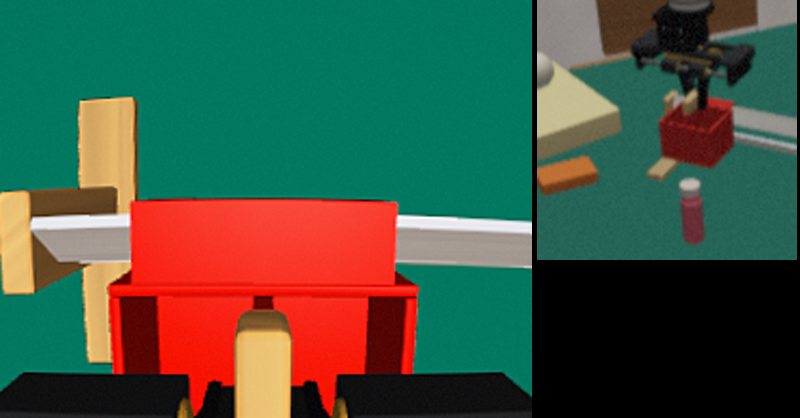

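>>> arm_command(translation=[[0,0,0],[0,0,0],[0,0,0],[0,0,0],[0,0,0]], rotation=[[0,0,0],[0,0,0],[0,0,0],[0,0,0],[0,0,0]], grip=[-0.3,-0.3,-0.3,-0.3,-0.3])

```text
time_s: 17.15
position: [0.4948, 0.2966, 0.1677]
tcp_rot: [[-0.77, 0.001, 0.637], [-0.637, 0.0, -0.77], [-0.001, -1.0, 0.0]]
force: [-1.3, 0.9, 0.4]
opening: 0.527
```

>>> arm_command(translation=[[0,-0.2,0],[0,-0.6,0],[0,-1,0],[0,-1,0]], rotation=[[0,0,0],[0,0,0],[0,0,0],[0,0,0]], grip=[-1,-1,-1,-1])

```text
time_s: 17.55
position: [0.4973, 0.2975, 0.2524]
tcp_rot: [[-0.77, 0.01, 0.637], [-0.637, 0.004, -0.77], [-0.01, -1.0, 0.003]]
force: [0.8, 0.3, 0.0]
opening: 0.893
```

```bash
cat > hung.py <<'E'
from look import *; from rack import *
def hung(name):
    st=bot.read_state();print(st['time_s'],st['position'],st['opening'])
    for n in ('scene','side','wrist'):
        w=cap(n)
        for th,z in ((name,.064),(name+'_hook',.13)):
            print(n,th,[(round(r['conf'],2),np.round(onz(w,np.array(r['point'])*[640,400],z),3).tolist()) for r in models.spot_point(n,th)])
E
python3 - <<'E'
from hung import *; from plan import *
hung('red_caddy')
for th in ('grey_caddy','grey_caddy_hook','yellow_caddy','yellow_caddy_hook'):
  a=cap('scene'); print(th,[(round(r['conf'],2),np.round(onz(a,np.array(r['point'])*[640,400],.066*('hook' in th)),3).tolist()) for r in models.spot_point('scene',th)])
s=bot.read_state()
plan(s['position'],s['tcp_rot'],[([0.52,.1,.33],down(0)),([0.625,-.178,.25],down(-10))],-1)
E
```

```text
17.55 [0.49733406 0.29754695 0.25235128] 0.8931262898958848
scene red_caddy [(0.8, [0.494, 0.312, 0.064])]
scene red_caddy_hook [(0.82, [0.539, 0.339, 0.13])]
side red_caddy [(0.62, [0.495, 0.326, 0.064]), (0.16, [0.388, 0.065, 0.064])]
side red_caddy_hook [(0.69, [0.539, 0.304, 0.13])]
wrist red_caddy [(0.97, [0.49, 0.294, 0.064])]
wrist red_caddy_hook [(0.57, [0.538, 0.332, 0.13])]
grey_caddy [(0.74, [0.629, -0.176, 0.0])]
grey_caddy_hook [(0.78, [0.701, -0.19, 0.066]), (0.7, [0.693, -0.38, 0.066])]
yellow_caddy [(0.86, [0.45, -0.217, 0.0])]
yellow_caddy_hook [(0.98, [0.34, -0.26, 0.066]), (0.75, [0.508, -0.259, 0.066])]
T [0.63, -0.49, 1.0] R [0.0, 0.32, 0.0] rows 3 g -1
T [0.23, -0.43, 1.0] R [0.0, 0.27, 0.0] rows 3 g -1
T [-0.02, -0.11, 0.27] R [0.0, 0.07, 0.0] rows 1 g -1
  -> [0.5203 0.0998 0.3301]
T [-0.38, 0.29, 1.0] R [0.0, 0.05, 0.0] rows 3 g -1
T [-0.44, 0.29, 1.0] R [0.0, 0.05, 0.0] rows 3 g -1
T [-0.5, 0.3, 1.0] R [0.0, 0.05, 0.0] rows 3 g -1
T [-0.21, 0.12, 0.38] R [0.0, 0.02, 0.0] rows 2 g -1
  -> [ 0.625  -0.1784  0.2501]
```

>>> arm_command(translation=[[0.63,-0.49,1],[0.63,-0.49,1],[0.63,-0.49,1],[0.63,-0.49,1]], rotation=[[0,0.32,0],[0,0.32,0],[0,0.32,0],[0,0.32,0]], grip=[-1,-1,-1,-1])

```text
time_s: 18.8
position: [0.5072, 0.2013, 0.2878]
tcp_rot: [[-0.938, 0.002, 0.346], [-0.346, 0.0, -0.938], [-0.002, -1.0, 0.0]]
force: [-0.3, 0.4, 0.8]
opening: 0.995
```

>>> arm_command(translation=[[0.23,-0.43,1],[0.23,-0.43,1],[0.23,-0.43,1]], rotation=[[0,0.27,0],[0,0.27,0],[0,0.27,0]], grip=[-1,-1,-1])

```text
time_s: 19.1
position: [0.519, 0.1187, 0.323]
tcp_rot: [[-0.998, 0.004, 0.07], [-0.07, -0.001, -0.998], [-0.004, -1.0, 0.002]]
force: [0.5, 0.1, 0.5]
opening: 1.001
```

>>> arm_command(translation=[[-0.38,0.2,1],[-0.38,0.2,1],[-0.38,0.2,1]], rotation=[[0,0.1,0],[0,0.1,0],[0,0.1,0]], grip=[-1,-1,-1])

```text
time_s: 19.4
position: [0.5546, 0.0414, 0.3035]
tcp_rot: [[-0.999, -0.001, -0.033], [0.033, -0.001, -0.999], [0.001, -1.0, 0.001]]
force: [-0.6, 0.1, -0.3]
opening: 0.999
```

>>> arm_command(translation=[[-0.44,0.29,1],[-0.44,0.29,1],[-0.44,0.29,1]], rotation=[[0,0.06,0],[0,0.06,0],[0,0.06,0]], grip=[-1,-1,-1])

```text
time_s: 19.7
position: [0.5869, -0.0395, 0.2798]
tcp_rot: [[-0.995, -0.002, -0.095], [0.095, -0.0, -0.995], [0.002, -1.0, 0.0]]
force: [-1.0, 0.1, -0.5]
opening: 1.003
```

>>> arm_command(translation=[[-0.5,0.3,1],[-0.5,0.3,1],[-0.5,0.3,1]], rotation=[[0,0.05,0],[0,0.05,0],[0,0.05,0]], grip=[-1,-1,-1])

```text
time_s: 20.0
position: [0.6192, -0.123, 0.2559]
tcp_rot: [[-0.989, -0.001, -0.147], [0.147, -0.0, -0.989], [0.001, -1.0, 0.0]]
force: [-0.2, 0.8, 0.0]
opening: 1.001
```

>>> arm_command(translation=[[-0.21,0.12,0.6],[-0.21,0.12,0.6],[-0.21,0.12,0.6],[-0.21,0.12,0.6]], rotation=[[0,0.02,0],[0,0.02,0],[0,0.02,0],[0,0.02,0]], grip=[-1,-1,-1,-1])

```text
time_s: 20.4
position: [0.6275, -0.1683, 0.2484]
tcp_rot: [[-0.986, -0.001, -0.165], [0.165, 0.002, -0.986], [0.001, -1.0, -0.001]]
force: [0.0, 0.4, 0.5]
opening: 1.001
```

```bash
python3 - <<'E'
from look import *
look([('grey_caddy',0),('grey_caddy_hook',.066)],'w8')
im=cv2.imread('pics/w8_wrist.png'); cv2.imwrite('pics/w8c.png',cv2.resize(im[60:280,180:500],None,fx=2.5,fy=2.5,interpolation=2))
E
```

```text
[ 0.6275 -0.1683  0.2484] [[-0.986, -0.001, -0.165], [0.165, 0.002, -0.986], [0.001, -1.0, -0.001]] 20.4 [-25.  32.  78.   0.  70.  75.] 1.0006859163170905
wrist grey_caddy 0.63 [324. 177.] [ 0.6175 -0.1733  0.    ]
wrist grey_caddy_hook 0.62 [332. 125.] [ 0.6833 -0.1914  0.066 ]
```

View pics/w8c.png

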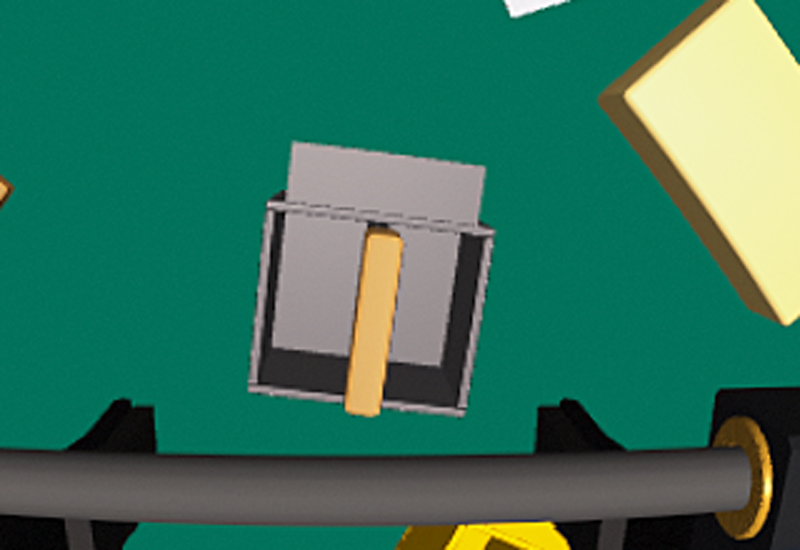

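```bash
cat > hk.py <<'E'
from fit import *
def tcp_local(c):
    """gripped caddy standing on the table: TCP in caddy frame (mm), from the bridge's back edge (x=67,z=70)"""
    hsv=cv2.cvtColor(c['image'],cv2.COLOR_BGR2HSV).astype(int); g=(abs(hsv[:,:,0]-80)<15)&(hsv[:,:,1]>120)
    p=np.array(c['st']['position']);R=np.array(c['st']['tcp_rot']); out=[]
    for u in range(262,372,5):
        col=g[60:200,u]; k=np.where(~col)[0]
        if len(k) and k[0]>5: out.append(R.T@(onz(c,(u,60+k[0]-.0),.070)-p)*1e3)
    out=np.array(out); m=np.polyfit(out[:,2],out[:,0],1)
    d=-np.median(out[:,0]); print('n',len(out),'edge tool x',-d,'slope deg',np.degrees(np.arctan(m[0])),'sd',np.std(out[:,0]))
    tl=(67-d,0,p[2]*1e3); print('tcp local',np.round(tl,1)); return tl
E
python3 - <<'E'
from hk import *; from plan import *
w=cap('wrist')
f=lambda u,v:(180+u/2.5,60+v/2.5)
v=fit(w,[(B[0],f(291,142)),(B[1],f(486,167)),(C[0],f(268,203)),(C[1],f(494,230)),(F[0],f(249,390)),(F[1],f(465,413)),((38,0,112),f(384,231)),((-32,0,112),f(362,415))],[.617,-.173,-15])
a=np.radians(v[2]);g=np.array([v[0]+.003*np.cos(a),v[1]+.003*np.sin(a)])
plan(w['st']['position'],w['st']['tcp_rot'],[([*g,.18],down(v[2])),([*g,.103],down(v[2]))],0)
# validate on w4
c=dict(w);c['image']=cv2.imread('pics/w4_wrist.png');c['st']={'position':[.4426,-.0115,.1042],'tcp_rot':[[-0.861, 0.002, 0.509], [-0.509, -0.001, -0.861], [-0.002, -1.0, 0.002]]}
tcp_local(c)
E
```

```text
fit [  0.6231  -0.1782 -16.1412]
[[0.3, -0.3], [-0.5, -0.7], [-0.8, -1.5], [0.5, -1.2], [-0.4, 0.9], [0.1, 1.3], [0.7, 1.0], [0.0, 0.5]]
T [0.0, 0.86, 0.13] R [0.0, 0.11, 0.0] rows 2 g 0
  -> [ 0.6261 -0.1791  0.1801]
T [0.0, 0.96, 0.0] R [0.0, 0.0, 0.0] rows 2 g 0
  -> [ 0.6261 -0.1791  0.1033]
n 22 edge tool x -62.44067185431981 slope deg -0.34534727522061287 sd 0.22113852250220276
tcp local [  4.6   0.  104.2]
```

>>> arm_command(translation=[[0,0.4,0.13],[0,0.86,0.13],[0,0.86,0.13],[0,0.86,0.13]], rotation=[[0,0.11,0],[0,0.11,0],[0,0.11,0],[0,0.11,0]], grip=[0,0,0,0])

```text
time_s: 21.0
position: [0.6261, -0.1804, 0.1797]
tcp_rot: [[-0.96, -0.001, -0.278], [0.278, 0.001, -0.96], [0.001, -1.0, -0.0]]
force: [-0.1, 0.8, -0.2]
opening: 0.719
```

>>> arm_command(translation=[[0,0,0],[0,0.5,0],[0,0.96,0],[0,0.96,0],[0,0.96,0]], rotation=[[0,0,0],[0,0,0],[0,0,0],[0,0,0],[0,0,0]], grip=[0,0,0,0,1])

```text
time_s: 21.5
position: [0.6271, -0.1813, 0.1043]
tcp_rot: [[-0.96, 0.002, -0.279], [0.279, -0.001, -0.96], [-0.002, -1.0, 0.0]]
force: [0.3, -1.3, -0.4]
opening: 0.466
```

>>> arm_command(translation=[[0,0,0],[0,0,0],[0,0,0],[0,0,0],[0,0,0]], rotation=[[0,0,0],[0,0,0],[0,0,0],[0,0,0],[0,0,0]], grip=[1,1,1,1,1])

```text
time_s: 22.0
position: [0.6268, -0.181, 0.1039]
tcp_rot: [[-0.96, 0.002, -0.279], [0.279, -0.0, -0.96], [-0.002, -1.0, -0.0]]
force: [0.9, 1.4, 3.6]
opening: 0.157
```

>>> arm_command(translation=[[0,0,0],[0,0,0],[0,0,0]], rotation=[[0,0,0],[0,0,0],[0,0,0]], grip=[1,1,1])

```text
time_s: 22.3
position: [0.6268, -0.1809, 0.1039]
tcp_rot: [[-0.96, 0.001, -0.279], [0.279, -0.0, -0.96], [-0.001, -1.0, -0.0]]
force: [0.1, 2.5, 5.9]
opening: 0.158
```

```bash
python3 - <<'E'
from hk import *; from hang import *
w=cap('wrist'); tl=tcp_local(w); print(w['st']['opening'],w['st']['force'],w['st']['position'])
q=seq(-.135,tl); p=w['st']['position']
print(q[0][0])
plan(p,w['st']['tcp_rot'],[([p[0],p[1],.26],down(-16.1)),([.585,-.0,.32],down(39.48)),q[0]],1)
E
```

```text
n 22 edge tool x -61.82087011464125 slope deg -0.050062441970575265 sd 0.12140499107059309
tcp local [  5.2   0.  103.9]
0.15830508055939888 [0.11561339 2.49997915 5.94457013] [ 0.62677974 -0.18090487  0.10385186]
[0.72452698 0.13652727 0.26063156]
T [0.0, -1.0, 0.0] R [0.0, 0.0, 0.0] rows 2 g 1
T [0.0, -0.95, 0.0] R [0.0, 0.0, 0.0] rows 2 g 1
  -> [ 0.6265 -0.1809  0.2599]
T [0.56, -0.37, -1.0] R [0.0, -0.46, 0.0] rows 4 g 1
T [0.02, -0.33, -1.0] R [0.0, -0.4, 0.0] rows 3 g 1
T [-0.06, -0.05, -0.16] R [0.0, -0.07, 0.0] rows 1 g 1
  -> [ 5.849e-01 -2.000e-04  3.198e-01]
T [-1.0, 0.3, -0.08] R [0.0, 0.0, -0.19] rows 2 g 1
T [-1.0, 0.1, -0.08] R [0.0, 0.0, -0.19] rows 2 g 1
T [-0.49, -0.05, -0.05] R [0.0, 0.0, -0.09] rows 2 g 1
  -> [0.7241 0.1367 0.2608]
```

>>> arm_command(translation=[[0,-0.3,0],[0,-0.7,0],[0,-1,0],[0,-1,0]], rotation=[[0,0,0],[0,0,0],[0,0,0],[0,0,0]], grip=[1,1,1,1])

```text
time_s: 22.75
position: [0.6281, -0.1823, 0.186]
tcp_rot: [[-0.96, 0.006, -0.279], [0.279, -0.004, -0.96], [-0.007, -1.0, 0.002]]
force: [0.8, -0.5, -2.4]
opening: 0.158
```

>>> arm_command(translation=[[0,-0.5,0],[0,-0.95,0],[0,-0.95,0]], rotation=[[0,0,0],[0,0,0],[0,0,0]], grip=[1,1,1])

```text
time_s: 23.05
position: [0.6286, -0.1824, 0.2625]
tcp_rot: [[-0.96, 0.008, -0.279], [0.279, -0.004, -0.96], [-0.009, -1.0, 0.002]]
force: [0.6, -0.9, -0.6]
opening: 0.161
```

>>> arm_command(translation=[[0.14,-0.09,-0.25],[0.28,-0.18,-0.5],[0.42,-0.28,-0.75],[0.56,-0.37,-1],[0.56,-0.37,-1]], rotation=[[0,-0.12,0],[0,-0.24,0],[0,-0.36,0],[0,-0.46,0],[0,-0.46,0]], grip=[1,1,1,1,1])

```text
time_s: 23.55
position: [0.6037, -0.0887, 0.2864]
tcp_rot: [[-0.98, -0.004, 0.201], [-0.201, 0.003, -0.98], [0.004, -1.0, -0.003]]
force: [0.2, -1.3, -2.1]
opening: 0.159
```

>>> arm_command(translation=[[0.01,-0.1,-0.3],[0.01,-0.2,-0.6],[0.02,-0.33,-1],[0.02,-0.33,-1]], rotation=[[0,-0.13,0],[0,-0.27,0],[0,-0.4,0],[0,-0.4,0]], grip=[1,1,1,1])

```text
time_s: 23.95
position: [0.5869, -0.0109, 0.3137]
tcp_rot: [[-0.813, -0.003, 0.582], [-0.582, 0.002, -0.813], [0.001, -1.0, -0.003]]
force: [-0.2, -0.4, -2.6]
opening: 0.161
```

>>> arm_command(translation=[[-0.06,-0.05,-0.16],[-0.06,-0.05,-0.16],[-0.06,-0.05,-0.16]], rotation=[[0,-0.07,0],[0,-0.07,0],[0,-0.07,0]], grip=[1,1,1])

```text
time_s: 24.25
position: [0.5844, -0.0014, 0.3173]
tcp_rot: [[-0.772, -0.002, 0.635], [-0.635, -0.001, -0.772], [0.002, -1.0, -0.001]]
force: [-0.9, -0.4, -2.0]
opening: 0.155
```

>>> arm_command(translation=[[-0.35,0.1,0],[-0.7,0.2,-0.05],[-1,0.3,-0.08],[-1,0.3,-0.08]], rotation=[[0,0,-0.06],[0,0,-0.12],[0,0,-0.19],[0,0,-0.19]], grip=[1,1,1,1])

```text
time_s: 24.65
position: [0.6444, 0.0574, 0.2903]
tcp_rot: [[-0.754, -0.155, 0.638], [-0.626, -0.125, -0.77], [0.2, -0.98, -0.003]]
force: [-0.5, -0.5, -3.6]
opening: 0.155
```

>>> arm_command(translation=[[-0.35,0.03,0],[-0.7,0.06,-0.05],[-1,0.1,-0.08],[-1,0.1,-0.08]], rotation=[[0,0,-0.06],[0,0,-0.12],[0,0,-0.19],[0,0,-0.19]], grip=[1,1,1,1])

```text
time_s: 25.05
position: [0.6986, 0.1111, 0.2645]
tcp_rot: [[-0.707, -0.303, 0.638], [-0.589, -0.247, -0.77], [0.391, -0.92, -0.004]]
force: [0.2, -0.2, -3.6]
opening: 0.159
```

>>> arm_command(translation=[[-0.25,-0.02,0],[-0.49,-0.05,-0.05],[-0.49,-0.05,-0.05],[-0.49,-0.05,-0.05],[-0.49,-0.05,-0.05]], rotation=[[0,0,-0.05],[0,0,-0.09],[0,0,-0.09],[0,0,-0.09],[0,0,-0.09]], grip=[1,1,1,1,1])

```text
time_s: 25.55
position: [0.7236, 0.1348, 0.2606]
tcp_rot: [[-0.681, -0.364, 0.636], [-0.56, -0.301, -0.772], [0.472, -0.882, 0.001]]
force: [-0.4, -0.2, -1.8]
opening: 0.158
```

```bash
python3 - <<'E'
from rack import *; from hang import *
P=[];
for i in range(4):
    w=cap('wrist'); P.append(w['st']['position'])
print(np.round(P,4)); s=bot.read_state(); print(s['force'])
fitrack(w,RK)
q=seq(-.135,(5.2,0,103.9)); print(q[0][0])
p=np.mean(P,0)
plan(p,s['tcp_rot'],q,1)
E
```

```text
[[0.7236 0.1348 0.2606]
 [0.7236 0.1349 0.2612]
 [0.7236 0.1351 0.2613]
 [0.7237 0.1353 0.2613]]
[-0.36555693 -0.21171941 -1.07747093]
8 [ 0.6271  0.2312 39.4816] res mm [-0.   0.   0.   0.1 -0.1 -0.1 -0.   0.1]
8 [ 0.627   0.2311 39.4211] res mm [-0.1  0.1  0.1  0.   0.  -0.  -0.  -0. ]
8 [ 0.6271  0.2312 39.4301] res mm [-0.  -0.  -0.   0.2 -0.  -0.  -0.  -0. ]
[0.72455865 0.13655336 0.26066427]
T [-0.02, 0.0, -0.01] R [0.0, 0.0, 0.0] rows 1 g 1
  -> [0.7242 0.1366 0.2604]
T [0.0, 0.35, 0.0] R [0.0, 0.0, 0.0] rows 1 g 1
  -> [0.7141 0.1281 0.2357]
T [0.0, 0.35, 0.0] R [0.0, 0.0, 0.0] rows 1 g 1
  -> [0.7039 0.1197 0.211 ]
T [0.0, 0.35, 0.0] R [0.0, 0.0, 0.0] rows 1 g 1
  -> [0.6937 0.1113 0.1863]
T [0.09, 0.08, 0.0] R [0.0, 0.0, 0.12] rows 2 g 1
  -> [0.6865 0.1053 0.184 ]
T [0.1, 0.08, 0.0] R [0.0, 0.0, 0.12] rows 2 g 1
  -> [0.679  0.0991 0.1809]
T [0.09, 0.09, 0.0] R [0.0, 0.0, 0.11] rows 1 g 1
  -> [0.6723 0.0936 0.1756]
T [0.09, 0.09, 0.0] R [0.0, 0.0, 0.12] rows 2 g 1
  -> [0.6661 0.0885 0.1694]
T [0.0, 0.02, 0.0] R [0.0, 0.0, 0.0] rows 1 g 1
  -> [0.6661 0.0885 0.1678]
```

>>> arm_command(translation=[[-0.01,0.2,0],[-0.02,0.35,-0.01],[-0.02,0.35,-0.01]], rotation=[[0,0,0],[0,0,0],[0,0,0]], grip=[1,1,1])

```text
time_s: 26.05
position: [0.7127, 0.1289, 0.2332]
tcp_rot: [[-0.678, -0.368, 0.637], [-0.561, -0.301, -0.771], [0.475, -0.88, -0.002]]
force: [-0.7, -0.4, -2.1]
opening: 0.159
```

>>> arm_command(translation=[[0,0.17,0],[0,0.35,0],[0,0.35,0]], rotation=[[0,0,0],[0,0,0],[0,0,0]], grip=[1,1,1])

```text
time_s: 26.35
position: [0.7029, 0.1206, 0.2088]
tcp_rot: [[-0.678, -0.367, 0.637], [-0.561, -0.301, -0.771], [0.475, -0.88, -0.002]]
force: [-1.3, 0.3, -1.5]
opening: 0.16
```

>>> arm_command(translation=[[0,0.12,0],[0,0.24,0],[0,0.35,0],[0,0.35,0],[0,0.35,0]], rotation=[[0,0,0],[0,0,0],[0,0,0],[0,0,0],[0,0,0]], grip=[1,1,1,1,1])

```text
time_s: 26.85
position: [0.6937, 0.1127, 0.1847]
tcp_rot: [[-0.679, -0.365, 0.637], [-0.562, -0.301, -0.771], [0.473, -0.881, -0.0]]
force: [-0.1, -0.2, -1.5]
opening: 0.161
```

```bash
python3 - <<'E'
from h import *; from hang import *
s=bot.read_state(); print(s['position'],s['force'],s['moment'],s['time_s'])
q=seq(-.135,(5.2,0,103.9)); print(q[3][0])
plan(s['position'],s['tcp_rot'],q[4:],1)
E
```

```text
[0.69366582 0.1126877  0.18473057] [-0.13387805 -0.15196455 -1.49074082] [ 0.37724891 -0.31550992  0.03088599] 26.85
[0.6941204  0.11147985 0.18649667]
T [0.11, 0.07, 0.02] R [0.0, 0.0, 0.12] rows 2 g 1
  -> [0.6867 0.1048 0.184 ]
T [0.09, 0.08, -0.01] R [0.0, 0.0, 0.12] rows 2 g 1
  -> [0.6792 0.0997 0.1806]
T [0.1, 0.09, 0.0] R [0.0, 0.0, 0.11] rows 1 g 1
  -> [0.6719 0.0936 0.1755]
T [0.09, 0.09, 0.0] R [0.0, 0.0, 0.12] rows 2 g 1
  -> [0.6657 0.0885 0.1692]
T [0.0, 0.02, 0.0] R [0.0, 0.0, 0.0] rows 1 g 1
  -> [0.6657 0.0885 0.1676]
```

>>> arm_command(translation=[[0.05,0.03,0],[0.1,0.07,0],[0.1,0.07,0]], rotation=[[0,0,0.06],[0,0,0.12],[0,0,0.12]], grip=[1,1,1])

```text
time_s: 27.15
position: [0.6858, 0.1055, 0.1855]
tcp_rot: [[-0.72, -0.276, 0.637], [-0.594, -0.229, -0.771], [0.358, -0.934, 0.001]]
force: [-0.1, -0.3, -2.1]
opening: 0.154
```

>>> arm_command(translation=[[0.05,0.04,0],[0.1,0.08,0],[0.1,0.08,0]], rotation=[[0,0,0.06],[0,0,0.12],[0,0,0.12]], grip=[1,1,1])

```text
time_s: 27.45
position: [0.6781, 0.0994, 0.1816]
tcp_rot: [[-0.749, -0.185, 0.637], [-0.618, -0.153, -0.771], [0.24, -0.971, 0.0]]
force: [0.8, -0.4, -1.7]
opening: 0.159
```

>>> arm_command(translation=[[0.05,0.04,0],[0.09,0.09,0],[0.09,0.09,0]], rotation=[[0,0,0.06],[0,0,0.11],[0,0,0.11]], grip=[1,1,1])

```text
time_s: 27.75
position: [0.6714, 0.0942, 0.1755]
tcp_rot: [[-0.764, -0.099, 0.637], [-0.632, -0.081, -0.771], [0.128, -0.992, -0.001]]
force: [0.3, -0.3, -2.4]
opening: 0.157
```

>>> arm_command(translation=[[0.05,0.04,0],[0.09,0.09,0],[0.09,0.09,0],[0.09,0.09,0]], rotation=[[0,0,0.06],[0,0,0.12],[0,0,0.12],[0,0,0.12]], grip=[1,1,1,1])

```text
time_s: 28.15
position: [0.6654, 0.0895, 0.1691]
tcp_rot: [[-0.77, -0.004, 0.638], [-0.638, -0.002, -0.77], [0.005, -1.0, -0.001]]
force: [-3.1, -2.3, -0.4]
opening: 0.155
```

>>> arm_command(translation=[[0,0.02,0],[0,0.02,0],[0,0.02,0]], rotation=[[0,0,0],[0,0,0],[0,0,0]], grip=[1,1,1])

```text
time_s: 28.45
position: [0.6654, 0.0894, 0.1679]
tcp_rot: [[-0.77, -0.003, 0.638], [-0.638, -0.002, -0.77], [0.004, -1.0, -0.0]]
force: [-4.7, -3.5, 2.4]
opening: 0.157
```

```bash
python3 - <<'E'
from h import *; from hang import *
s=bot.read_state(); print(s['position'],s['force'],s['moment'],s['time_s'])
q=seq(-.135,(5.2,0,103.9)); print(q[8][0])
plan(s['position'],s['tcp_rot'],q[8:],1)
E
```

```text
[0.66540069 0.08938952 0.16793659] [-4.68995148 -3.50895757  2.40068412] [-0.72428979  1.03928213 -0.12081334] 28.45
[0.66615301 0.08844171 0.1674    ]
T [0.0, 0.01, 0.02] R [0.0, 0.0, 0.0] rows 1 g 1
  -> [0.6664 0.0882 0.1671]
```

>>> arm_command(translation=[[0,0,0],[0,0,0],[0,0,0],[0,0,0],[0,0,0]], rotation=[[0,0,0],[0,0,0],[0,0,0],[0,0,0],[0,0,0]], grip=[-0.3,-0.3,-0.3,-0.3,-0.3])

```text
time_s: 28.95
position: [0.6662, 0.0899, 0.1676]
tcp_rot: [[-0.77, 0.001, 0.638], [-0.638, 0.0, -0.77], [-0.001, -1.0, 0.0]]
force: [0.6, -0.6, -0.2]
opening: 0.526
```

>>> arm_command(translation=[[0,-0.2,0],[0,-0.6,0],[0,-1,0],[0,-1,0],[0,-1,0]], rotation=[[0,0,0],[0,0,0],[0,0,0],[0,0,0],[0,0,0]], grip=[-1,-1,-1,-1,-1])

```text
time_s: 29.45
position: [0.6662, 0.0897, 0.2485]
tcp_rot: [[-0.771, 0.002, 0.637], [-0.637, -0.0, -0.771], [-0.002, -1.0, 0.001]]
force: [-0.6, 0.7, -0.8]
opening: 0.956
```

```bash
python3 - <<'E'
from hung import *; from plan import *
hung('grey_caddy')
for th in ('red_caddy','yellow_caddy','yellow_caddy_hook'):
  a=cap('scene'); print(th,[(round(r['conf'],2),np.round(onz(a,np.array(r['point'])*[640,400],.064*(th!='yellow_caddy')),3).tolist()) for r in models.spot_point('scene',th)])
s=bot.read_state()
plan(s['position'],s['tcp_rot'],[([.455,-.222,.25],down(-35))],-1)
E
```

```text
29.45 [0.6662056  0.08967363 0.24849191] 0.9555093842576619
scene grey_caddy [(0.8, [0.667, 0.092, 0.064])]
scene grey_caddy_hook [(0.75, [0.718, 0.136, 0.13])]
side grey_caddy [(0.61, [0.658, 0.086, 0.064]), (0.52, [0.514, -0.255, 0.064])]
side grey_caddy_hook [(0.6, [0.722, 0.137, 0.13]), (0.58, [0.605, 0.004, 0.13])]
wrist grey_caddy [(0.56, [0.66, 0.083, 0.064])]
wrist grey_caddy_hook [(0.79, [0.71, 0.124, 0.13])]
red_caddy [(0.68, [0.508, 0.304, 0.064])]
yellow_caddy [(0.79, [0.287, -0.253, 0.0]), (0.71, [0.45, -0.222, 0.0])]
yellow_caddy_hook [(0.91, [0.514, -0.249, 0.064]), (0.6, [0.34, -0.263, 0.064])]
T [1.0, -0.01, 0.29] R [0.0, 0.28, 0.0] rows 3 g -1
T [1.0, -0.01, 0.65] R [0.0, 0.31, 0.0] rows 3 g -1
T [0.79, -0.01, 1.0] R [0.0, 0.34, 0.0] rows 3 g -1
T [0.32, 0.0, 1.0] R [0.0, 0.28, 0.0] rows 3 g -1
T [0.0, 0.0, 0.15] R [0.0, 0.03, 0.0] rows 1 g -1
  -> [ 0.4548 -0.2223  0.25  ]
```

>>> arm_command(translation=[[1,-0.01,0.29],[1,-0.01,0.29],[1,-0.01,0.29],[1,-0.01,0.29]], rotation=[[0,0.28,0],[0,0.28,0],[0,0.28,0],[0,0.28,0]], grip=[-1,-1,-1,-1])

```text
time_s: 30.6
position: [0.6191, 0.0203, 0.2488]
tcp_rot: [[-0.922, 0.001, 0.387], [-0.387, 0.0, -0.922], [-0.001, -1.0, 0.0]]
force: [-0.1, 0.5, -0.4]
opening: 0.999
```

>>> arm_command(translation=[[1,-0.01,0.65],[1,-0.01,0.65],[1,-0.01,0.65],[1,-0.01,0.65]], rotation=[[0,0.31,0],[0,0.31,0],[0,0.31,0],[0,0.31,0]], grip=[-1,-1,-1,-1])

```text
time_s: 31.0
position: [0.5662, -0.0582, 0.2495]
tcp_rot: [[-0.997, 0.002, 0.074], [-0.074, 0.0, -0.997], [-0.002, -1.0, -0.0]]
force: [0.8, -0.7, -0.4]
opening: 0.999
```

>>> arm_command(translation=[[0.79,-0.01,1],[0.79,-0.01,1],[0.79,-0.01,1],[0.79,-0.01,1]], rotation=[[0,0.34,0],[0,0.34,0],[0,0.34,0],[0,0.34,0]], grip=[-1,-1,-1,-1])

```text
time_s: 31.4
position: [0.5092, -0.1427, 0.2502]
tcp_rot: [[-0.961, 0.001, -0.278], [0.278, 0.0, -0.961], [-0.001, -1.0, -0.001]]
force: [0.3, -0.1, 0.1]
opening: 0.999
```

>>> arm_command(translation=[[0.32,0,1],[0.32,0,1],[0.32,0,1],[0.32,0,1],[0.32,0,1]], rotation=[[0,0.31,0],[0,0.31,0],[0,0.31,0],[0,0.31,0],[0,0.31,0]], grip=[-1,-1,-1,-1,-1])

```text
time_s: 31.9
position: [0.4626, -0.2108, 0.25]
tcp_rot: [[-0.824, 0.001, -0.567], [0.567, 0.0, -0.824], [-0.0, -1.0, -0.001]]
force: [-1.1, -0.1, -0.5]
opening: 1.0
```

```bash
python3 - <<'E'
from look import *
look([('yellow_caddy',0),('yellow_caddy_hook',.066),('dimmer_grip',.037)],'w9')
im=cv2.imread('pics/w9_wrist.png'); cv2.imwrite('pics/w9c.png',cv2.resize(im[60:280,180:500],None,fx=2.5,fy=2.5,interpolation=2))
E
```

```text
[ 0.4626 -0.2108  0.25  ] [[-0.824, 0.001, -0.567], [0.567, 0.0, -0.824], [-0.0, -1.0, -0.001]] 31.9 [-37.  21.  98.   0.  61.  87.] 0.9997055979467697
wrist yellow_caddy 0.97 [412. 259.] [ 0.2812 -0.2495  0.    ]
wrist yellow_caddy 0.61 [328. 168.] [ 0.4585 -0.2226  0.    ]
wrist yellow_caddy_hook 0.75 [419. 239.] [ 0.3382 -0.2689  0.066 ]
wrist yellow_caddy_hook 0.57 [334. 118.] [ 0.5084 -0.2617  0.066 ]
wrist dimmer_grip 0.81 [533.  99.] [ 0.3891 -0.5102  0.037 ]
wrist dimmer_grip 0.78 [514. 194.] [ 0.2936 -0.4176  0.037 ]
wrist dimmer_grip 0.59 [457. 116.] [ 0.4298 -0.3911  0.037 ]
```

View pics/w9c.png

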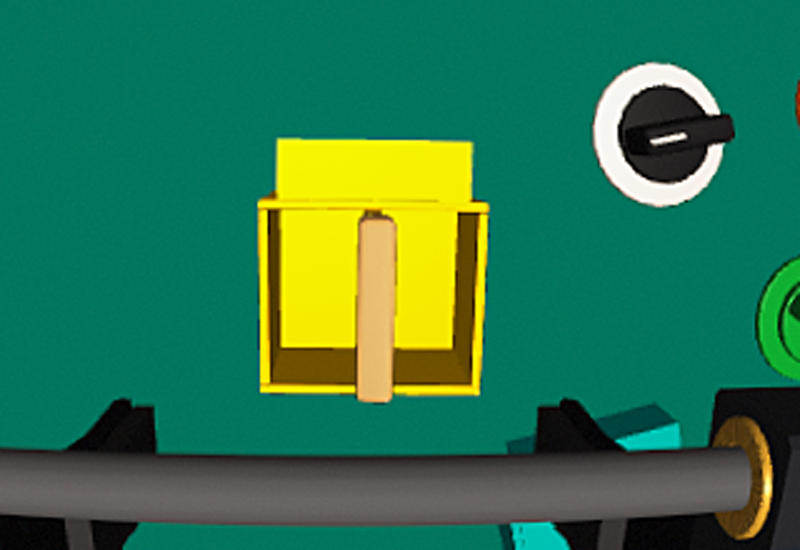

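```bash
python3 - <<'E'
from hk import *; from plan import *
w=cap('wrist')
f=lambda u,v:(180+u/2.5,60+v/2.5)
v=fit(w,[(B[0],f(277,139)),(B[1],f(473,142)),(C[0],f(259,200)),(C[1],f(488,206)),(F[0],f(261,390)),(F[1],f(480,393)),((38,0,112),f(377,218)),((-32,0,112),f(374,403))],[.4585,-.2226,-35])
a=np.radians(v[2]);g=np.array([v[0]+.003*np.cos(a),v[1]+.003*np.sin(a)])
plan(w['st']['position'],w['st']['tcp_rot'],[([*g,.18],down(v[2])),([*g,.103],down(v[2]))],0)
# knob
for n,q,z in [('disc c',(662,135),.004),('knob c',(665,132),.03),('bar L',(630,140),.044),('bar R',(733,127),.044),('mark L',(650,143),.044),('mark R',(685,134),.044)]:
    print(n,np.round(onz(w,f(*q),z),4))
E
```

```text
fit [  0.4568  -0.2216 -35.3406]
[[0.2, -0.2], [-0.4, 0.0], [-0.3, -0.6], [0.4, -1.4], [-0.3, 0.9], [-0.3, 0.6], [0.5, 0.3], [0.1, 0.3]]
T [-0.06, 0.87, 0.14] R [0.0, 0.01, 0.0] rows 2 g 0
  -> [ 0.4596 -0.2231  0.1803]
T [0.0, 0.97, 0.0] R [0.0, 0.0, 0.0] rows 2 g 0
  -> [ 0.4596 -0.2231  0.1027]
disc c [ 0.4316 -0.3909  0.004 ]
knob c [ 0.4377 -0.3836  0.03  ]
bar L [ 0.4468 -0.3608  0.044 ]
bar R [ 0.4241 -0.4118  0.044 ]
mark L [ 0.4404 -0.3688  0.044 ]
mark R [ 0.4345 -0.387   0.044 ]
```

>>> arm_command(translation=[[-0.06,0.4,0.14],[-0.06,0.87,0.14],[-0.06,0.87,0.14],[-0.06,0.87,0.14]], rotation=[[0,0.01,0],[0,0.01,0],[0,0.01,0],[0,0.01,0]], grip=[0,0,0,0])

```text
time_s: 32.55
position: [0.4588, -0.2238, 0.1803]
tcp_rot: [[-0.815, -0.001, -0.579], [0.579, 0.001, -0.815], [0.002, -1.0, -0.0]]
force: [0.4, -0.2, -0.1]
opening: 0.725
```

>>> arm_command(translation=[[0,0,0],[0,0.5,0],[0,0.96,0],[0,0.96,0],[0,0.96,0]], rotation=[[0,0,0],[0,0,0],[0,0,0],[0,0,0],[0,0,0]], grip=[0,0,0,0,1])

```text
time_s: 33.05
position: [0.4596, -0.2246, 0.1047]
tcp_rot: [[-0.815, 0.001, -0.579], [0.579, -0.001, -0.815], [-0.001, -1.0, 0.0]]
force: [-0.5, -0.8, 0.2]
opening: 0.472
```

>>> arm_command(translation=[[0,0,0],[0,0,0],[0,0,0],[0,0,0],[0,0,0]], rotation=[[0,0,0],[0,0,0],[0,0,0],[0,0,0],[0,0,0]], grip=[1,1,1,1,1])

```text
time_s: 33.55
position: [0.4593, -0.2242, 0.1043]
tcp_rot: [[-0.815, 0.001, -0.579], [0.579, -0.001, -0.815], [-0.001, -1.0, -0.0]]
force: [0.2, 2.4, 4.7]
opening: 0.159
```

>>> arm_command(translation=[[0,0,0],[0,0,0],[0,0,0]], rotation=[[0,0,0],[0,0,0],[0,0,0]], grip=[1,1,1])

```text
time_s: 33.85
position: [0.4594, -0.2242, 0.1043]
tcp_rot: [[-0.815, 0.001, -0.579], [0.579, -0.0, -0.815], [-0.001, -1.0, -0.0]]
force: [1.2, 2.0, 6.7]
opening: 0.159
```

```bash
python3 - <<'E'
from hk import *; from hang import *
w=cap('wrist'); tl=tcp_local(w); print(w['st']['opening'],w['st']['force'],w['st']['position'])
q=seq(0,tl); p=w['st']['position']
print(q[0][0])
plan(p,w['st']['tcp_rot'],[([p[0],p[1],.26],down(-35.3)),([.53,.09,.34],down(39.48)),q[0]],1)
E
```

```text
n 22 edge tool x -63.46265803326162 slope deg 0.09278342899780019 sd 0.12904423496451548
tcp local [  3.5   0.  104.3]
0.15927102287153241 [1.16837536 2.01716975 6.70122097] [ 0.45940166 -0.22417055  0.10425866]
[0.63772132 0.23992631 0.26176152]
T [0.0, -1.0, 0.0] R [0.0, 0.0, 0.0] rows 2 g 1
T [0.0, -0.95, 0.0] R [0.0, 0.0, 0.0] rows 2 g 1
  -> [ 0.4592 -0.2241  0.2603]
T [0.42, -0.27, -1.0] R [0.0, -0.34, 0.0] rows 3 g 1
T [0.04, -0.25, -1.0] R [0.0, -0.31, 0.0] rows 3 g 1
T [-0.29, -0.26, -1.0] R [0.0, -0.32, 0.0] rows 3 g 1
T [-0.53, -0.22, -0.73] R [0.0, -0.28, 0.0] rows 3 g 1
  -> [0.5303 0.0903 0.3402]
T [-1.0, 0.44, -0.26] R [0.0, 0.0, -0.21] rows 3 g 1
T [-1.0, 0.2, -0.25] R [0.0, 0.0, -0.2] rows 2 g 1
T [-0.32, -0.01, -0.08] R [0.0, 0.0, -0.06] rows 1 g 1
  -> [0.6376 0.2402 0.2621]
```

>>> arm_command(translation=[[0,-0.3,0],[0,-0.7,0],[0,-1,0],[0,-1,0]], rotation=[[0,0,0],[0,0,0],[0,0,0],[0,0,0]], grip=[1,1,1,1])

```text
time_s: 34.3
position: [0.4604, -0.2254, 0.1861]
tcp_rot: [[-0.815, 0.005, -0.579], [0.579, -0.004, -0.815], [-0.007, -1.0, 0.001]]
force: [-0.3, -0.7, -1.9]
opening: 0.157
```

>>> arm_command(translation=[[0,-0.5,0],[0,-0.95,0],[0,-0.95,0]], rotation=[[0,0,0],[0,0,0],[0,0,0]], grip=[1,1,1])

```text
time_s: 34.6
position: [0.4609, -0.2258, 0.2625]
tcp_rot: [[-0.815, 0.006, -0.579], [0.579, -0.005, -0.815], [-0.008, -1.0, 0.001]]
force: [0.2, -0.1, -2.7]
opening: 0.158
```

>>> arm_command(translation=[[0.14,-0.09,-0.35],[0.28,-0.18,-0.7],[0.42,-0.27,-1],[0.42,-0.27,-1]], rotation=[[0,-0.12,0],[0,-0.24,0],[0,-0.34,0],[0,-0.34,0]], grip=[1,1,1,1])

```text
time_s: 35.0
position: [0.4769, -0.1363, 0.2795]
tcp_rot: [[-0.967, -0.003, -0.255], [0.255, 0.003, -0.967], [0.004, -1.0, -0.002]]
force: [0.4, -0.5, -2.2]
opening: 0.161
```

>>> arm_command(translation=[[0.01,-0.08,-0.35],[0.03,-0.16,-0.7],[0.04,-0.25,-1],[0.04,-0.25,-1]], rotation=[[0,-0.12,0],[0,-0.23,0],[0,-0.31,0],[0,-0.31,0]], grip=[1,1,1,1])

```text
time_s: 35.4
position: [0.4952, -0.0596, 0.2998]
tcp_rot: [[-0.998, -0.002, 0.065], [-0.065, 0.001, -0.998], [0.002, -1.0, -0.001]]
force: [-0.3, -0.4, -1.8]
opening: 0.157
```

>>> arm_command(translation=[[-0.1,-0.09,-0.35],[-0.2,-0.18,-0.7],[-0.29,-0.26,-1],[-0.29,-0.26,-1]], rotation=[[0,-0.12,0],[0,-0.23,0],[0,-0.32,0],[0,-0.32,0]], grip=[1,1,1,1])

```text
time_s: 35.8
position: [0.5138, 0.021, 0.3209]
tcp_rot: [[-0.921, -0.001, 0.389], [-0.389, 0.0, -0.921], [0.001, -1.0, -0.001]]
force: [-0.2, -0.4, -1.4]
opening: 0.156
```

>>> arm_command(translation=[[-0.2,-0.08,-0.25],[-0.4,-0.16,-0.5],[-0.53,-0.22,-0.73],[-0.53,-0.22,-0.73]], rotation=[[0,-0.1,0],[0,-0.2,0],[0,-0.28,0],[0,-0.28,0]], grip=[1,1,1,1])

```text
time_s: 36.2
position: [0.5302, 0.0904, 0.3384]
tcp_rot: [[-0.771, -0.001, 0.637], [-0.637, -0.0, -0.771], [0.001, -1.0, -0.001]]
force: [-0.2, -0.5, -2.6]
opening: 0.155
```

>>> arm_command(translation=[[-0.35,0.15,-0.09],[-0.7,0.3,-0.18],[-1,0.44,-0.26],[-1,0.44,-0.26]], rotation=[[0,0,-0.07],[0,0,-0.14],[0,0,-0.21],[0,0,-0.21]], grip=[1,1,1,1])

```text
time_s: 36.6
position: [0.5799, 0.1579, 0.2987]
tcp_rot: [[-0.751, -0.174, 0.637], [-0.621, -0.14, -0.771], [0.223, -0.975, -0.003]]
force: [-0.4, -0.4, -1.8]
opening: 0.155
```

>>> arm_command(translation=[[-0.35,0.07,-0.08],[-0.7,0.14,-0.16],[-1,0.2,-0.25],[-1,0.2,-0.25]], rotation=[[0,0,-0.07],[0,0,-0.14],[0,0,-0.2],[0,0,-0.2]], grip=[1,1,1,1])

```text
time_s: 37.0
position: [0.6239, 0.2204, 0.2649]
tcp_rot: [[-0.698, -0.326, 0.637], [-0.579, -0.266, -0.771], [0.421, -0.907, -0.003]]
force: [-0.2, -1.3, -2.0]
opening: 0.151
```

>>> arm_command(translation=[[-0.32,-0.01,-0.08],[-0.32,-0.01,-0.08],[-0.32,-0.01,-0.08],[-0.32,-0.01,-0.08],[-0.32,-0.01,-0.08]], rotation=[[0,0,-0.06],[0,0,-0.06],[0,0,-0.06],[0,0,-0.06],[0,0,-0.06]], grip=[1,1,1,1,1])

```text
time_s: 37.5
position: [0.6374, 0.2387, 0.2632]
tcp_rot: [[-0.681, -0.362, 0.636], [-0.561, -0.3, -0.772], [0.471, -0.882, 0.001]]
force: [-0.2, -0.5, -1.3]
opening: 0.156
```

```bash
python3 - <<'E'
from rack import *; from hang import *
P=[];
for i in range(4):
    w=cap('wrist'); P.append(w['st']['position'])
print(np.round(P,4)); s=bot.read_state(); print(s['force'],s['time_s'])
q=seq(0,(3.5,0,104.3)); print(q[0][0])
p=np.mean(P,0)
plan(p,s['tcp_rot'],q,1)
E
```

```text
[[0.6374 0.2387 0.2632]
 [0.6374 0.239  0.2632]
 [0.6373 0.2392 0.2631]
 [0.6373 0.2395 0.2629]]
[-0.26278896 -0.11712662 -3.00289468] 37.7
[0.63771085 0.23991769 0.26181555]
T [-0.02, 0.01, 0.0] R [0.0, 0.0, 0.0] rows 1 g 1
  -> [0.6381 0.2398 0.2616]
T [0.0, 0.35, -0.01] R [0.0, 0.0, 0.0] rows 1 g 1
  -> [0.6275 0.232  0.2369]
T [0.0, 0.35, 0.0] R [0.0, 0.0, 0.0] rows 1 g 1
  -> [0.6173 0.2235 0.2123]
T [0.0, 0.35, 0.0] R [0.0, 0.0, 0.0] rows 1 g 1
  -> [0.6072 0.2151 0.1876]
T [0.1, 0.09, 0.0] R [0.0, 0.0, 0.12] rows 2 g 1
  -> [0.5991 0.2085 0.185 ]
T [0.09, 0.08, 0.0] R [0.0, 0.0, 0.12] rows 2 g 1
  -> [0.5922 0.2027 0.1816]
T [0.1, 0.09, 0.0] R [0.0, 0.0, 0.11] rows 1 g 1
  -> [0.5849 0.1967 0.1765]
T [0.09, 0.1, 0.0] R [0.0, 0.0, 0.12] rows 2 g 1
  -> [0.5786 0.1915 0.1694]
T [0.0, 0.02, 0.0] R [0.0, 0.0, 0.0] rows 1 g 1
  -> [0.5786 0.1915 0.1678]
```

>>> arm_command(translation=[[-0.01,0.2,0],[-0.02,0.35,0],[-0.02,0.35,0]], rotation=[[0,0,0],[0,0,0],[0,0,0]], grip=[1,1,1])

```text
time_s: 38.0
position: [0.6265, 0.2319, 0.2341]
tcp_rot: [[-0.677, -0.368, 0.637], [-0.561, -0.302, -0.771], [0.476, -0.879, -0.002]]
force: [-0.4, 0.1, -2.4]
opening: 0.154
```

>>> arm_command(translation=[[0,0.17,0],[0,0.35,0],[0,0.35,0]], rotation=[[0,0,0],[0,0,0],[0,0,0]], grip=[1,1,1])

```text
time_s: 38.3
position: [0.6166, 0.2237, 0.2099]
tcp_rot: [[-0.677, -0.368, 0.637], [-0.561, -0.302, -0.771], [0.476, -0.879, -0.002]]
force: [-0.3, -0.8, -2.9]
opening: 0.157
```

>>> arm_command(translation=[[0,0.12,0],[0,0.24,0],[0,0.35,0],[0,0.35,0],[0,0.35,0]], rotation=[[0,0,0],[0,0,0],[0,0,0],[0,0,0],[0,0,0]], grip=[1,1,1,1,1])

```text
time_s: 38.8
position: [0.6077, 0.2156, 0.1864]
tcp_rot: [[-0.679, -0.364, 0.637], [-0.562, -0.301, -0.771], [0.473, -0.881, -0.0]]
force: [0.4, 1.0, -2.6]
opening: 0.159
```

```bash
python3 - <<'E'
from h import *; from hang import *
s=bot.read_state(); print(s['position'],s['force'],s['moment'],s['time_s'])
q=seq(0,(3.5,0,104.3)); print(q[3][0])
plan(s['position'],s['tcp_rot'],q[4:],1)
E
```

```text
[0.60768658 0.21564523 0.18642801] [ 0.3900835   0.97616065 -2.57465991] [ 0.32879679 -0.35049793  0.01423477] 38.8
[0.60727261 0.21484418 0.18764795]
T [0.11, 0.08, 0.0] R [0.0, 0.0, 0.12] rows 2 g 1
  -> [0.5994 0.2088 0.1849]
T [0.1, 0.08, 0.0] R [0.0, 0.0, 0.12] rows 2 g 1
  -> [0.5919 0.2026 0.1818]
T [0.09, 0.09, 0.0] R [0.0, 0.0, 0.11] rows 1 g 1
  -> [0.5851 0.197  0.1766]
T [0.09, 0.1, 0.0] R [0.0, 0.0, 0.12] rows 2 g 1
  -> [0.5789 0.1918 0.1695]
T [0.0, 0.02, 0.0] R [0.0, 0.0, 0.0] rows 1 g 1
  -> [0.5789 0.1918 0.1679]
```

>>> arm_command(translation=[[0.05,0.04,0],[0.1,0.08,0],[0.1,0.08,0]], rotation=[[0,0,0.06],[0,0,0.12],[0,0,0.12]], grip=[1,1,1])

```text
time_s: 39.1
position: [0.5993, 0.2085, 0.1862]
tcp_rot: [[-0.72, -0.276, 0.637], [-0.594, -0.228, -0.771], [0.358, -0.934, 0.0]]
force: [0.3, -0.6, -1.6]
opening: 0.159
```

>>> arm_command(translation=[[0.05,0.04,0],[0.1,0.08,0],[0.1,0.08,0]], rotation=[[0,0,0.06],[0,0,0.12],[0,0,0.12]], grip=[1,1,1])

```text
time_s: 39.4
position: [0.5916, 0.2024, 0.1824]
tcp_rot: [[-0.748, -0.185, 0.637], [-0.618, -0.153, -0.771], [0.24, -0.971, -0.0]]
force: [-1.1, -0.5, -2.2]
opening: 0.157
```

>>> arm_command(translation=[[0.05,0.04,0],[0.09,0.09,0],[0.09,0.09,0]], rotation=[[0,0,0.06],[0,0,0.11],[0,0,0.11]], grip=[1,1,1])

```text
time_s: 39.7
position: [0.5849, 0.197, 0.1764]
tcp_rot: [[-0.764, -0.1, 0.637], [-0.632, -0.081, -0.771], [0.128, -0.992, -0.001]]
force: [0.2, 0.3, -1.7]
opening: 0.155
```

>>> arm_command(translation=[[0.05,0.05,0],[0.09,0.1,0],[0.09,0.1,0],[0.09,0.1,0]], rotation=[[0,0,0.06],[0,0,0.12],[0,0,0.12],[0,0,0.12]], grip=[1,1,1,1])

```text
time_s: 40.1
position: [0.579, 0.1922, 0.1692]
tcp_rot: [[-0.77, -0.005, 0.638], [-0.638, -0.002, -0.77], [0.005, -1.0, -0.001]]
force: [-4.0, -2.3, 0.9]
opening: 0.162
```

>>> arm_command(translation=[[0,0.02,0],[0,0.02,0],[0,0.02,0]], rotation=[[0,0,0],[0,0,0],[0,0,0]], grip=[1,1,1])

```text
time_s: 40.4
position: [0.5789, 0.1921, 0.1687]
tcp_rot: [[-0.77, -0.004, 0.638], [-0.638, -0.003, -0.77], [0.005, -1.0, -0.001]]
force: [-6.6, -3.0, 7.0]
opening: 0.162
```

```bash
python3 - <<'E'
from h import *; from hang import *
s=bot.read_state(); print(s['position'],s['force'],s['moment'],s['time_s'])
q=seq(0,(3.5,0,104.3)); print(q[8][0])
E
```

```text
[0.57889807 0.19214656 0.16867971] [-6.61032853 -2.96088837  6.99850081] [-0.69948641  1.24084395 -0.1398616 ] 40.4
[0.57900668 0.19156012 0.1678    ]
```

>>> arm_command(translation=[[0,0,0],[0,0,0],[0,0,0],[0,0,0],[0,0,0]], rotation=[[0,0,0],[0,0,0],[0,0,0],[0,0,0],[0,0,0]], grip=[-0.3,-0.3,-0.3,-0.3,-0.3])

```text
time_s: 40.9
position: [0.5798, 0.1925, 0.1676]
tcp_rot: [[-0.77, 0.0, 0.637], [-0.637, 0.0, -0.77], [-0.0, -1.0, 0.0]]
force: [-0.3, -0.0, 0.5]
opening: 0.527
```

>>> arm_command(translation=[[0,-0.2,0],[0,-0.6,0],[0,-1,0],[0,-1,0],[0,-1,0]], rotation=[[0,0,0],[0,0,0],[0,0,0],[0,0,0],[0,0,0]], grip=[-1,-1,-1,-1,-1])

```text
time_s: 41.4
position: [0.5798, 0.1924, 0.2485]
tcp_rot: [[-0.771, 0.002, 0.637], [-0.637, 0.0, -0.771], [-0.002, -1.0, 0.001]]
force: [-1.0, -0.7, 0.4]
opening: 0.959
```

```bash
python3 - <<'E'
from hung import *; from hang import *
hung('yellow_caddy')
for th in ('red_caddy','grey_caddy','pink_jar','blue_jar','green_jar'):
  for n in ('scene','side'):
    a=cap(n); print(n,th,[(round(r['conf'],2),np.round(onz(a,np.array(r['point'])*[640,400],.064*('caddy' in th)),3).tolist()) for r in models.spot_point(n,th)])
s=bot.read_state()
plan(s['position'],s['tcp_rot'],[([.4155,.143,.26],down(RK[2]+90))],-1)
E
```

```text
41.4 [0.57979188 0.1923558  0.24846305] 0.9585207089747325
scene yellow_caddy [(0.85, [0.57, 0.196, 0.064])]
scene yellow_caddy_hook [(0.78, [0.379, -0.265, 0.13]), (0.73, [0.621, 0.235, 0.13])]
side yellow_caddy [(0.9, [0.262, -0.317, 0.064]), (0.59, [0.56, 0.173, 0.064])]
side yellow_caddy_hook [(0.83, [0.63, 0.238, 0.13]), (0.58, [0.314, -0.321, 0.13]), (0.45, [0.569, 0.137, 0.13])]
wrist yellow_caddy [(0.83, [0.573, 0.192, 0.064])]
wrist yellow_caddy_hook [(0.75, [0.627, 0.229, 0.13]), (0.65, [0.517, 0.281, 0.13])]
scene red_caddy [(0.88, [0.496, 0.299, 0.064]), (0.26, [0.652, 0.208, 0.064])]
side red_caddy [(0.6, [0.495, 0.302, 0.064])]
scene grey_caddy [(0.67, [0.663, 0.084, 0.064])]
side grey_caddy [(0.87, [0.669, 0.088, 0.064])]
scene pink_jar [(0.51, [0.66, -0.378, 0.0]), (0.48, [0.423, 0.141, 0.0])]
side pink_jar [(0.71, [0.445, -0.361, -0.0]), (0.69, [0.424, 0.175, 0.0])]
scene blue_jar [(0.36, [0.628, 0.11, 0.0])]
side blue_jar []
scene green_jar []
side green_jar [(0.59, [0.627, 0.544, 0.0]), (0.31, [0.286, 0.401, 0.0])]
T [0.92, -0.07, -0.39] R [0.0, -0.7, 0.0] rows 5 g -1
T [0.43, -0.07, -0.91] R [0.0, -0.7, 0.0] rows 5 g -1
T [-0.04, -0.01, -0.13] R [0.0, -0.1, 0.0] rows 1 g -1
  -> [0.4154 0.143  0.2597]
```

>>> arm_command(translation=[[0.92,-0.07,-0.39],[0.92,-0.07,-0.39],[0.92,-0.07,-0.39],[0.92,-0.07,-0.39],[0.92,-0.07,-0.39]], rotation=[[0,-0.7,0],[0,-0.7,0],[0,-0.7,0],[0,-0.7,0],[0,-0.7,0]], grip=[-1,-1,-1,-1,-1])

```text
time_s: 43.35
position: [0.5027, 0.1694, 0.2536]
tcp_rot: [[-0.14, 0.001, 0.99], [-0.99, 0.0, -0.14], [-0.0, -1.0, 0.001]]
force: [-0.2, 0.0, -0.1]
opening: 0.998
```

>>> arm_command(translation=[[0.43,-0.07,-0.91],[0.43,-0.07,-0.91],[0.43,-0.07,-0.91],[0.43,-0.07,-0.91],[0.43,-0.07,-0.91]], rotation=[[0,-0.7,0],[0,-0.7,0],[0,-0.7,0],[0,-0.7,0],[0,-0.7,0]], grip=[-1,-1,-1,-1,-1])

```text
time_s: 43.85
position: [0.4257, 0.146, 0.2593]
tcp_rot: [[0.558, 0.001, 0.83], [-0.83, 0.0, 0.558], [0.0, -1.0, 0.001]]
force: [0.0, 0.0, 0.9]
opening: 0.997
```

>>> arm_command(translation=[[-0.04,-0.01,-0.13],[-0.04,-0.01,-0.13],[-0.04,-0.01,-0.13]], rotation=[[0,-0.1,0],[0,-0.1,0],[0,-0.1,0]], grip=[-1,-1,-1])

```text
time_s: 44.15
position: [0.4157, 0.143, 0.2599]
tcp_rot: [[0.636, 0.001, 0.772], [-0.772, 0.0, 0.636], [0.0, -1.0, 0.001]]
force: [0.6, 0.3, 0.7]
opening: 1.003
```

```bash
cat > cap.py <<'E'
from look import *
def jarcap(c,guess,z=.105,r=25):
    """centre of the white cap (top at z) near the guess"""
    q=proj(c,[[*guess,z]])[0]; im=c['image'].astype(int)
    m=((im.min(2)>150)&(im.max(2)-im.min(2)<40)).astype(np.uint8)
    n,l,s,ce=cv2.connectedComponentsWithStats(m)
    k=[i for i in range(1,n) if np.linalg.norm(ce[i]-q)<r*2 and s[i,4]>60]
    for i in k: print('blob',np.round(ce[i],1),'area',s[i,4],'box',s[i,:4],'at',np.round(onz(c,ce[i],z),4))
E
python3 - <<'E'
from cap import *
look([('pink_jar',0)],'w10')
w=cap('wrist'); jarcap(w,(.4155,.143)); print(proj(w,[[.4155,.143,.105],[.4155,.143,0]]))
E
```

```text
[0.4157 0.143  0.2599] [[0.636, 0.001, 0.772], [-0.772, 0.0, 0.636], [0.0, -1.0, 0.001]] 44.15 [  4.  15. 106.   0.  59. -35.] 1.0027061429271604
wrist pink_jar 0.69 [315. 173.] [0.4158 0.1376 0.    ]
blob [316.4 188.3] area 790 box [301 173  32  32] at [0.416  0.1414 0.105 ]
[[317.07094693 186.73077856]
 [317.10341189 169.07821745]]
```

```bash
python3 - <<'E'
from h import *; from hang import *
s=bot.read_state()
p,R=plan(s['position'],s['tcp_rot'],[([.506,.274,.33],down(RK[2]+90))],-1)
E
```

```text
T [-0.29, -0.46, 1.0] R [0.0, 0.0, 0.0] rows 3 g -1
T [-0.26, -0.42, 0.91] R [0.0, 0.0, 0.0] rows 2 g -1
  -> [0.5057 0.2742 0.3303]
```

>>> arm_command(translation=[[-0.29,-0.46,1],[-0.29,-0.46,1],[-0.29,-0.46,1],[-0.29,-0.46,1]], rotation=[[0,0,0],[0,0,0],[0,0,0],[0,0,0]], grip=[-1,-1,-1,-1])

```text
time_s: 44.7
position: [0.4625, 0.2123, 0.2964]
tcp_rot: [[0.638, 0.0, 0.77], [-0.77, -0.0, 0.638], [0.0, -1.0, -0.0]]
force: [-0.7, -0.5, -0.2]
opening: 1.0
```

>>> arm_command(translation=[[-0.26,-0.42,0.91],[-0.26,-0.42,0.91],[-0.26,-0.42,0.91],[-0.26,-0.42,0.91],[-0.26,-0.42,0.91]], rotation=[[0,0,0],[0,0,0],[0,0,0],[0,0,0],[0,0,0]], grip=[-1,-1,-1,-1,-1])

```text
time_s: 45.2
position: [0.5035, 0.2729, 0.3288]
tcp_rot: [[0.637, -0.004, 0.771], [-0.771, -0.002, 0.637], [-0.001, -1.0, -0.004]]
force: [-0.1, -0.1, 0.3]
opening: 1.0
```

```bash
python3 - <<'E'
from look import *
look([('red_caddy',.064),('red_caddy_hook',.13),('yellow_caddy',.064),('yellow_caddy_hook',.13)],'w11')
im=cv2.imread('pics/w11_wrist.png'); cv2.imwrite('pics/w11c.png',cv2.resize(im[40:260,200:520],None,fx=2.5,fy=2.5,interpolation=2))
E
```

```text
[0.5035 0.2729 0.3288] [[0.637, -0.004, 0.771], [-0.771, -0.002, 0.637], [-0.001, -1.0, -0.004]] 45.2 [ 17.  21.  83.  -0.  76. -22.] 0.9996342111409601
wrist red_caddy 0.76 [323. 152.] [0.4937 0.294  0.064 ]
wrist red_caddy_hook 0.96 [380. 160.] [0.5436 0.3335 0.13  ]
wrist yellow_caddy 0.93 [320. 246.] [0.5749 0.1893 0.064 ]
wrist yellow_caddy 0.49 [358. 230.] [0.6014 0.2427 0.064 ]
wrist yellow_caddy_hook 0.8 [373. 264.] [0.6233 0.234  0.13  ]
wrist yellow_caddy_hook 0.26 [260.  11.] [0.3309 0.3798 0.13  ]
```

View pics/w11c.png

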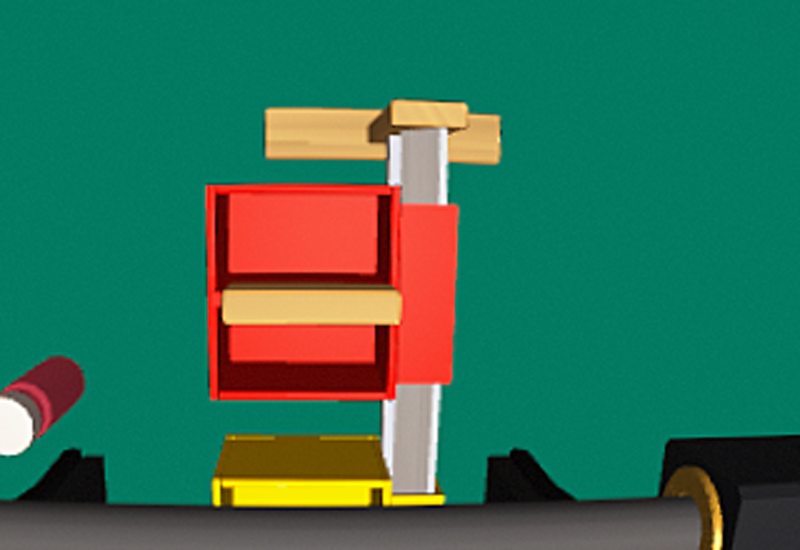

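```bash
python3 - <<'E'
from fit import *; from plan import *
w=cap('wrist'); w['st']['position']=bot.read_state()['position']
f=lambda u,v:(200+u/2.5,40+v/2.5)
up=lambda p:(p[0],p[1],p[2]+64)
obs=[(B[0],(459,206)),(B[1],(452,384)),(C[0],(400,187)),(C[1],(390,399)),(F[0],(207,186)),(F[1],(210,400)),((38,7,112),(401,290)),((38,-7,112),(401,325)),((-32,7,112),(223,290)),((-32,-7,112),(224,325))]
v=fit(w,[(up(a),f(*b)) for a,b in obs],[.49,.293,39.5])
a=np.radians(v[2]);X=np.array([np.cos(a),np.sin(a)]);Y=np.array([-X[1],X[0]])
for s in (-1,1): print('comp',s,np.round(v[:2]+Y*s*.0255,4), 'prior',np.round(np.array([.4907,.2934])+Y*s*.0255,4))
s=bot.read_state(); print(s['position'])
plan(s['position'],s['tcp_rot'],[([.4160,.1414,.24],down(129.48)),([.4160,.1414,.09],down(129.48))],-.3)
E
```

```text
fit [ 0.4926  0.2946 39.2983]
[[-0.7, -0.1], [-0.7, -0.2], [0.4, -0.6], [2.2, 0.6], [-0.2, -0.7], [-0.2, -0.1], [1.0, 0.3], [0.6, 0.6], [-0.8, -0.1], [-1.0, 0.2]]
comp -1 [0.5088 0.2749] prior [0.5069 0.2737]
comp 1 [0.4765 0.3143] prior [0.4745 0.3131]
[0.50478363 0.27375527 0.3299955 ]
T [0.3, 0.59, -1.0] R [0.0, 0.0, 0.0] rows 3 g -0.3
T [0.27, 0.54, -0.91] R [0.0, 0.0, 0.0] rows 3 g -0.3
  -> [0.416  0.1413 0.2397]
T [0.0, 1.0, 0.0] R [0.0, 0.0, 0.0] rows 2 g -0.3
T [0.0, 0.87, 0.0] R [0.0, 0.0, 0.0] rows 2 g -0.3
  -> [0.4159 0.1412 0.0901]
```

>>> arm_command(translation=[[0.3,0.59,-1],[0.3,0.59,-1],[0.3,0.59,-1],[0.3,0.59,-1]], rotation=[[0,0,0],[0,0,0],[0,0,0],[0,0,0]], grip=[-0.6,-0.6,-0.6,-0.6])

```text
time_s: 45.9
position: [0.4581, 0.2041, 0.2826]
tcp_rot: [[0.636, -0.001, 0.772], [-0.772, 0.0, 0.636], [-0.001, -1.0, -0.001]]
force: [1.3, 0.7, 0.8]
opening: 0.813
```

>>> arm_command(translation=[[0.27,0.54,-0.91],[0.27,0.54,-0.91],[0.27,0.54,-0.91],[0.27,0.54,-0.91],[0.27,0.54,-0.91]], rotation=[[0,0,0],[0,0,0],[0,0,0],[0,0,0],[0,0,0]], grip=[-0.6,-0.6,-0.6,-0.6,-0.6])

```text
time_s: 46.4
position: [0.4194, 0.1425, 0.2411]
tcp_rot: [[0.638, 0.005, 0.77], [-0.77, 0.001, 0.638], [0.003, -1.0, 0.005]]
force: [0.2, -0.4, 0.1]
opening: 0.799
```

```bash
python3 - <<'E'
from cap import *; from plan import *
w=cap('wrist'); jarcap(w,(.416,.1414)); s=bot.read_state(); print(s['position'],s['opening'])
plan(s['position'],s['tcp_rot'],[([.4160,.1414,.09],down(129.48))],-.3)
E
```

```text
blob [313.4 189.8] area 890 box [297 174  34  33] at [0.416  0.1415 0.105 ]
[0.41902272 0.1426223  0.24092763] 0.7987191317847514
T [-0.01, 1.0, -0.02] R [0.0, 0.0, 0.0] rows 2 g -0.3
T [-0.01, 0.89, -0.03] R [0.0, 0.0, 0.0] rows 2 g -0.3
  -> [0.4156 0.1414 0.0897]
```

>>> arm_command(translation=[[0,0.4,0],[0,0.8,0],[0,1,0],[0,1,0]], rotation=[[0,0,0],[0,0,0],[0,0,0],[0,0,0]], grip=[-0.6,-0.6,-0.6,-0.6])

```text
time_s: 46.85
position: [0.4165, 0.1424, 0.1584]
tcp_rot: [[0.638, -0.003, 0.77], [-0.77, -0.0, 0.638], [-0.002, -1.0, -0.002]]
force: [0.3, 0.7, 0.2]
opening: 0.799
```

>>> arm_command(translation=[[0,0.4,0],[0,0.8,0],[0,0.88,0],[0,0.88,0],[0,0.88,0]], rotation=[[0,0,0],[0,0,0],[0,0,0],[0,0,0],[0,0,0]], grip=[-0.6,-0.6,-0.6,-0.6,1])

```text
time_s: 47.35
position: [0.4177, 0.142, 0.0905]
tcp_rot: [[0.638, 0.003, 0.77], [-0.77, 0.0, 0.638], [0.002, -1.0, 0.002]]
force: [0.0, -0.2, -0.3]
opening: 0.764
```

>>> arm_command(translation=[[0,0,0],[0,0,0],[0,0,0],[0,0,0],[0,0,0]], rotation=[[0,0,0],[0,0,0],[0,0,0],[0,0,0],[0,0,0]], grip=[1,1,1,1,1])

```text
time_s: 47.85
position: [0.4165, 0.1417, 0.0896]
tcp_rot: [[0.637, 0.0, 0.77], [-0.77, 0.0, 0.637], [0.0, -1.0, 0.0]]
force: [-0.5, -0.8, 4.1]
opening: 0.374
```

>>> arm_command(translation=[[0,0,0],[0,0,0],[0,0,0]], rotation=[[0,0,0],[0,0,0],[0,0,0]], grip=[1,1,1])

```text
time_s: 48.15
position: [0.4166, 0.1417, 0.0895]
tcp_rot: [[0.637, 0.0, 0.771], [-0.771, -0.0, 0.637], [0.0, -1.0, 0.0]]
force: [-0.6, -1.0, 4.9]
opening: 0.372
```

>>> arm_command(translation=[[0,-0.3,0],[0,-0.6,0],[0,-1,0],[0,-1,0]], rotation=[[0,0,0],[0,0,0],[0,0,0],[0,0,0]], grip=[1,1,1,1])

```text
time_s: 48.55
position: [0.4185, 0.142, 0.1719]
tcp_rot: [[0.637, 0.007, 0.77], [-0.77, 0.001, 0.637], [0.004, -1.0, 0.006]]
force: [0.3, 0.4, -1.6]
opening: 0.373
```

>>> arm_command(translation=[[0,-0.5,0],[0,-1,0],[0,-1,0],[0,-1,0]], rotation=[[0,0,0],[0,0,0],[0,0,0],[0,0,0]], grip=[1,1,1,1])

```text
time_s: 48.95
position: [0.4162, 0.1417, 0.2489]
tcp_rot: [[0.637, 0.0, 0.77], [-0.77, 0.0, 0.637], [0.0, -1.0, 0.0]]
force: [-0.3, -0.5, -1.4]
opening: 0.373
```

```bash
python3 - <<'E'
from cap import *; from plan import *
w=cap('wrist'); p=np.array(w['st']['position']);R=np.array(w['st']['tcp_rot']);print(p,w['st']['opening'],w['st']['force'])
zt=p[2]+.015
jarcap(w,p[:2],z=zt,r=30)
im=w['image'].astype(int); m=((im.min(2)>150)&(im.max(2)-im.min(2)<40))[:250,200:440]
print(np.where(m.any(1))[0][[0,-1]] if m.any() else None, 200+np.where(m.any(0))[0][[0,-1]])
print('cap centre proj',proj(w,[p+[0,0,.015]]))
plan(p,R,[([.5075,.2742,.285],down(129.48)),([.5075,.2742,.21],down(129.48))],1)
E
```

```text
[0.41618565 0.14173001 0.24892911] 0.3732494027968809 [-0.33593892 -0.54642227 -1.38445119]
blob [318.6 280.9] area 1446 box [286 270  67  25] at [0.4202 0.1375 0.2639]
[239 242] [308 329]
cap centre proj [[317.79930868 269.89087528]]
T [-0.28, -0.23, 1.0] R [0.0, 0.0, 0.0] rows 3 g 1
T [-0.27, -0.22, 0.94] R [0.0, 0.0, 0.0] rows 2 g 1
  -> [0.5077 0.2746 0.285 ]
T [0.0, 0.94, -0.01] R [0.0, 0.0, 0.0] rows 2 g 1
  -> [0.5071 0.2741 0.2098]
```

>>> arm_command(translation=[[-0.05,-0.15,0.2],[-0.15,-0.23,0.6],[-0.28,-0.23,1],[-0.28,-0.23,1]], rotation=[[0,0,0],[0,0,0],[0,0,0],[0,0,0]], grip=[1,1,1,1])

```text
time_s: 49.4
position: [0.4655, 0.2123, 0.2656]
tcp_rot: [[0.639, -0.001, 0.769], [-0.769, 0.001, 0.639], [-0.001, -1.0, 0.0]]
force: [-0.2, -1.8, -0.8]
opening: 0.372
```

>>> arm_command(translation=[[-0.13,-0.15,0.45],[-0.2,-0.22,0.8],[-0.27,-0.22,0.94],[-0.27,-0.22,0.94],[-0.27,-0.22,0.94]], rotation=[[0,0,0],[0,0,0],[0,0,0],[0,0,0],[0,0,0]], grip=[1,1,1,1,1])

```text
time_s: 49.9
position: [0.506, 0.2734, 0.2834]
tcp_rot: [[0.638, -0.005, 0.77], [-0.77, -0.002, 0.638], [-0.001, -1.0, -0.005]]
force: [0.0, -0.1, -1.0]
opening: 0.373
```

>>> arm_command(translation=[[0,0,0],[0,0,0],[0,0,0],[0,0,0]], rotation=[[0,0,0],[0,0,0],[0,0,0],[0,0,0]], grip=[1,1,1,1])

```text
time_s: 50.3
position: [0.5078, 0.2742, 0.2855]
tcp_rot: [[0.637, 0.0, 0.771], [-0.771, -0.0, 0.637], [0.0, -1.0, 0.0]]
force: [-0.5, -0.8, -0.7]
opening: 0.373
```

```bash
python3 - <<'E'
from h import *; from plan import *
s=bot.read_state(); print(s['position'],s['force'],s['opening'])
plan(s['position'],s['tcp_rot'],[([.5075,.2742,.285],down(129.48)),([.5075,.2742,.21],down(129.48)),([.5075,.2742,.16],down(129.48))],1)
E
```

```text
[0.50781292 0.27416648 0.28550128] [-0.48649036 -0.79055637 -0.72307372] 0.37253934008876854
T [0.0, 0.01, 0.0] R [0.0, 0.0, 0.0] rows 1 g 1
  -> [0.5078 0.2742 0.2847]
T [0.0, 0.93, 0.0] R [0.0, 0.0, 0.0] rows 2 g 1
  -> [0.5078 0.2742 0.2103]
T [0.0, 0.63, 0.0] R [0.0, 0.0, 0.0] rows 2 g 1
  -> [0.5078 0.2742 0.1599]
```

>>> arm_command(translation=[[0,0.18,0],[0,0.36,0],[0,0.54,0],[0,0.72,0],[0,0.72,0]], rotation=[[0,0,0],[0,0,0],[0,0,0],[0,0,0],[0,0,0]], grip=[1,1,1,1,1])

```text
time_s: 50.8
position: [0.5066, 0.274, 0.2259]
tcp_rot: [[0.637, -0.004, 0.771], [-0.771, -0.001, 0.637], [-0.002, -1.0, -0.004]]
force: [0.0, -0.8, -1.1]
opening: 0.372
```

>>> arm_command(translation=[[0,0.06,0],[0,0.12,0],[0,0.18,0],[0,0.24,0],[0,0.24,0]], rotation=[[0,0,0],[0,0,0],[0,0,0],[0,0,0],[0,0,0]], grip=[1,1,1,1,1])

```text
time_s: 51.3
position: [0.5075, 0.2744, 0.2079]
tcp_rot: [[0.637, -0.001, 0.77], [-0.77, -0.0, 0.637], [-0.0, -1.0, -0.001]]
force: [0.3, 0.8, -1.5]
opening: 0.37
```

>>> arm_command(translation=[[0,0.15,0],[0,0.3,0],[0,0.42,0],[0,0.5,0],[0,0.5,0]], rotation=[[0,0,0],[0,0,0],[0,0,0],[0,0,0],[0,0,0]], grip=[1,1,1,1,1])

```text
time_s: 51.8
position: [0.5071, 0.2743, 0.167]
tcp_rot: [[0.637, -0.003, 0.771], [-0.771, -0.001, 0.637], [-0.001, -1.0, -0.003]]
force: [0.7, 0.2, -0.5]
opening: 0.37
```

>>> arm_command(translation=[[0,0.04,0],[0,0.08,0],[0,0.11,0],[0,0.11,0]], rotation=[[0,0,0],[0,0,0],[0,0,0],[0,0,0]], grip=[1,1,1,1])

```text
time_s: 52.2
position: [0.5078, 0.2745, 0.1595]
tcp_rot: [[0.637, -0.0, 0.771], [-0.771, -0.0, 0.637], [-0.0, -1.0, -0.0]]
force: [-0.0, -0.5, -1.0]
opening: 0.37
```

>>> arm_command(translation=[[0,0.02,0],[0,0.02,0],[0,0.02,0],[0,0.02,0],[0,0.02,0]], rotation=[[0,0,0],[0,0,0],[0,0,0],[0,0,0],[0,0,0]], grip=[1,1,-0.2,-0.2,-0.2])

```text
time_s: 52.7
position: [0.5082, 0.2746, 0.1584]
tcp_rot: [[0.637, 0.001, 0.771], [-0.771, 0.0, 0.637], [0.0, -1.0, 0.001]]
force: [0.3, 0.1, 0.6]
opening: 0.549
```

>>> arm_command(translation=[[0,0,0],[0,0,0],[0,-0.3,0],[0,-0.6,0],[0,-1,0]], rotation=[[0,0,0],[0,0,0],[0,0,0],[0,0,0],[0,0,0]], grip=[-0.2,-0.2,-0.2,-0.2,-0.2])

```text
time_s: 53.2
position: [0.5071, 0.2742, 0.2378]
tcp_rot: [[0.637, -0.003, 0.771], [-0.771, -0.001, 0.637], [-0.001, -1.0, -0.003]]
force: [0.4, 0.3, 1.2]
opening: 0.597
```

>>> arm_command(translation=[[0,-0.5,0],[0,-1,0],[0,-1,0],[0,-1,0]], rotation=[[0,0,0],[0,0,0],[0,0,0],[0,0,0]], grip=[-1,-1,-1,-1])

```text
time_s: 53.6
position: [0.5081, 0.2746, 0.3191]
tcp_rot: [[0.637, 0.002, 0.77], [-0.77, 0.001, 0.637], [0.001, -1.0, 0.002]]
force: [0.3, -1.0, -0.6]
opening: 0.875
```

```bash
python3 - <<'E'
from cap import *; from hang import *
look([('red_caddy',.064),('pink_jar',.068)],'w12')
w=cap('wrist'); jarcap(w,(.5075,.2742),z=.173)
for n in ('scene','side'):
  a=cap(n)
  for th,z in (('red_caddy',.064),('yellow_caddy',.064),('grey_caddy',.064),('pink_jar',.068),('dimmer_grip',.037)):
    print(n,th,[(round(r['conf'],2),np.round(onz(a,np.array(r['point'])*[640,400],z),3).tolist()) for r in models.spot_point(n,th)])
s=bot.read_state()
plan(s['position'],s['tcp_rot'],[([.45,-.2,.28],down(66+0)),([.437,-.385,.2],down(66))],-1)
E
```

```text
[0.5081 0.2746 0.3191] [[0.637, 0.002, 0.77], [-0.77, 0.001, 0.637], [0.001, -1.0, 0.002]] 53.6 [ 17.  22.  84.  -0.  74. -22.] 0.8749477192294833
wrist red_caddy 0.95 [318. 150.] [0.4926 0.2957 0.064 ]
wrist pink_jar 0.63 [316. 171.] [0.508  0.2731 0.068 ]
wrist pink_jar 0.24 [375. 158.] [0.5546 0.335  0.068 ]
blob [318.2 190.1] area 835 box [302 174  34  33] at [0.507  0.2741 0.173 ]
scene red_caddy [(0.62, [0.488, 0.303, 0.064]), (0.22, [0.586, 0.257, 0.064])]
scene yellow_caddy [(0.92, [0.32, -0.264, 0.064]), (0.78, [0.573, 0.193, 0.064])]
scene grey_caddy [(0.64, [0.668, 0.088, 0.064])]
scene pink_jar [(0.62, [0.516, 0.27, 0.068])]
scene dimmer_grip [(0.56, [0.422, -0.392, 0.037]), (0.55, [0.296, -0.418, 0.037]), (0.45, [0.38, -0.504, 0.037])]
side red_caddy [(0.64, [0.485, 0.292, 0.064])]
side yellow_caddy [(0.85, [0.59, 0.203, 0.064]), (0.61, [0.262, -0.313, 0.064]), (0.16, [0.692, 0.347, 0.064])]
side grey_caddy [(0.63, [0.662, 0.118, 0.064])]
side pink_jar [(0.67, [0.505, 0.289, 0.068])]
side dimmer_grip [(0.88, [0.38, -0.506, 0.037]), (0.73, [0.426, -0.394, 0.037]), (0.71, [0.3, -0.422, 0.037]), (0.64, [0.629, -0.419, 0.037])]
T [0.95, 0.11, -1.0] R [0.0, 0.24, 0.0] rows 3 g -1
T [1.0, 0.09, -0.63] R [0.0, 0.21, 0.0] rows 3 g -1
T [1.0, 0.09, -0.36] R [0.0, 0.19, 0.0] rows 3 g -1
T [1.0, 0.08, -0.14] R [0.0, 0.18, 0.0] rows 2 g -1
T [1.0, 0.08, 0.05] R [0.0, 0.18, 0.0] rows 2 g -1
T [0.33, 0.03, 0.07] R [0.0, 0.06, 0.0] rows 1 g -1
  -> [ 0.4497 -0.1996  0.2797]
T [1.0, 0.46, 0.37] R [0.0, 0.0, 0.0] rows 3 g -1
T [1.0, 0.45, 0.36] R [0.0, 0.0, 0.0] rows 3 g -1
T [0.18, 0.09, 0.07] R [0.0, 0.0, 0.0] rows 1 g -1
  -> [ 0.4372 -0.385   0.1997]
```

```bash
python3 - <<'E'
from h import *; from hang import *
s=bot.read_state(); print(s['position'])
plan(s['position'],s['tcp_rot'],[([.5,.0,.27],down(75)),([.431,-.391,.22],down(-60)),([.431,-.391,.22],down(-114))],-1)
E
```

```text
[0.50796621 0.2745697  0.31814495]
T [1.0, 0.23, -0.88] R [0.0, 0.35, 0.0] rows 3 g -1
T [1.0, 0.19, -0.37] R [0.0, 0.28, 0.0] rows 3 g -1
T [1.0, 0.18, -0.06] R [0.0, 0.27, 0.0] rows 3 g -1
T [0.03, 0.0, 0.01] R [0.0, 0.01, 0.0] rows 1 g -1
  -> [5.001e-01 2.000e-04 2.701e-01]
T [1.0, 0.13, 0.09] R [0.0, 0.45, 0.0] rows 4 g -1
T [1.0, 0.15, 0.62] R [0.0, 0.54, 0.0] rows 4 g -1
T [0.48, 0.14, 1.0] R [0.0, 0.5, 0.0] rows 4 g -1
T [-0.08, 0.12, 1.0] R [0.0, 0.46, 0.0] rows 4 g -1
T [-0.35, 0.09, 0.57] R [0.0, 0.3, 0.0] rows 3 g -1
  -> [ 0.4308 -0.3907  0.2197]
T [0.0, 0.0, 0.0] R [0.0, 0.7, 0.0] rows 5 g -1
T [0.0, 0.0, 0.0] R [0.0, 0.2, 0.0] rows 2 g -1
  -> [ 0.4308 -0.3907  0.2197]
```

>>> arm_command(translation=[[1,0.1,-0.88],[1,0.23,-0.88],[1,0.23,-0.88],[1,0.23,-0.88]], rotation=[[0,0.35,0],[0,0.35,0],[0,0.35,0],[0,0.35,0]], grip=[-1,-1,-1,-1])

```text
time_s: 54.8
position: [0.5045, 0.1664, 0.2994]
tcp_rot: [[0.316, -0.001, 0.949], [-0.949, -0.0, 0.316], [-0.0, -1.0, -0.001]]
force: [-0.9, 0.0, 0.3]
opening: 1.004
```

>>> arm_command(translation=[[1,0.19,-0.37],[1,0.19,-0.37],[1,0.19,-0.37],[1,0.19,-0.37]], rotation=[[0,0.28,0],[0,0.28,0],[0,0.28,0],[0,0.28,0]], grip=[-1,-1,-1,-1])

```text
time_s: 55.2
position: [0.5027, 0.0831, 0.2848]
tcp_rot: [[0.033, 0.001, 0.999], [-0.999, 0.001, 0.033], [-0.001, -1.0, 0.001]]
force: [0.6, -0.1, -0.3]
opening: 1.0
```

>>> arm_command(translation=[[1,0.18,-0.06],[1,0.18,-0.06],[1,0.18,-0.06],[1,0.18,-0.06]], rotation=[[0,0.28,0],[0,0.28,0],[0,0.28,0],[0,0.28,0]], grip=[-1,-1,-1,-1])

```text
time_s: 55.6
position: [0.5004, 0.0037, 0.2704]
tcp_rot: [[-0.256, 0.001, 0.967], [-0.967, 0.001, -0.256], [-0.001, -1.0, 0.0]]
force: [-0.6, 0.4, 0.2]
opening: 0.998
```

>>> arm_command(translation=[[1,0.13,0.09],[1,0.13,0.09],[1,0.13,0.09],[1,0.13,0.09],[1,0.13,0.09]], rotation=[[0,0.45,0],[0,0.45,0],[0,0.45,0],[0,0.45,0],[0,0.45,0]], grip=[-1,-1,-1,-1,-1])

```text
time_s: 56.1
position: [0.4866, -0.075, 0.2601]
tcp_rot: [[-0.665, 0.001, 0.747], [-0.747, 0.0, -0.665], [-0.001, -1.0, 0.0]]
force: [0.4, 0.5, 0.3]
opening: 0.999
```

>>> arm_command(translation=[[1,0.15,0.62],[1,0.15,0.62],[1,0.15,0.62],[1,0.15,0.62],[1,0.15,0.62]], rotation=[[0,0.54,0],[0,0.54,0],[0,0.54,0],[0,0.54,0],[0,0.54,0]], grip=[-1,-1,-1,-1,-1])

```text
time_s: 56.6
position: [0.4699, -0.1683, 0.2479]
tcp_rot: [[-0.962, 0.0, 0.273], [-0.273, 0.0, -0.962], [-0.0, -1.0, -0.0]]
force: [-0.4, -0.8, -0.2]
opening: 0.999
```

```bash
python3 - <<'E'
from h import *; from hang import *
s=bot.read_state(); print(s['position'],np.round(s['joint_positions']))
plan(s['position'],s['tcp_rot'],[([.431,-.391,.22],down(-60)),([.431,-.391,.22],down(-114))],-1)
E
```

```text
[ 0.46990475 -0.1682925   0.24786242] [-33.  20. 100.   0.  60.  42.]
T [0.48, 0.14, 1.0] R [0.0, 0.5, 0.0] rows 4 g -1
T [-0.07, 0.12, 1.0] R [0.0, 0.45, 0.0] rows 4 g -1
T [-0.37, 0.09, 0.61] R [0.0, 0.31, 0.0] rows 3 g -1
  -> [ 0.4308 -0.3909  0.2198]
T [0.0, 0.0, 0.0] R [0.0, 0.7, 0.0] rows 5 g -1
T [0.0, 0.0, 0.0] R [0.0, 0.2, 0.0] rows 2 g -1
  -> [ 0.4308 -0.3909  0.2198]
```

>>> arm_command(translation=[[0.48,0.14,1],[0.48,0.14,1],[0.48,0.14,1],[0.48,0.14,1],[0.48,0.14,1]], rotation=[[0,0.5,0],[0,0.5,0],[0,0.5,0],[0,0.5,0],[0,0.5,0]], grip=[-1,-1,-1,-1,-1])

```text
time_s: 57.1
position: [0.4544, -0.2558, 0.2366]
tcp_rot: [[-0.97, 0.0, -0.243], [0.243, 0.0, -0.97], [-0.0, -1.0, -0.0]]
force: [-0.5, 0.6, -0.6]
opening: 0.999
```

>>> arm_command(translation=[[-0.07,0.12,1],[-0.07,0.12,1],[-0.07,0.12,1],[-0.07,0.12,1],[-0.07,0.12,1]], rotation=[[0,0.45,0],[0,0.45,0],[0,0.45,0],[0,0.45,0],[0,0.45,0]], grip=[-1,-1,-1,-1,-1])

```text
time_s: 57.6
position: [0.4398, -0.3342, 0.2269]
tcp_rot: [[-0.754, -0.0, -0.657], [0.657, 0.001, -0.754], [0.001, -1.0, -0.0]]
force: [0.3, -0.4, 0.1]
opening: 0.999
```

>>> arm_command(translation=[[-0.37,0.09,0.61],[-0.37,0.09,0.61],[-0.37,0.09,0.61],[-0.37,0.09,0.61]], rotation=[[0,0.31,0],[0,0.31,0],[0,0.31,0],[0,0.31,0]], grip=[-0.5,-0.5,-0.5,-0.5])

```text
time_s: 58.0
position: [0.4296, -0.39, 0.2197]
tcp_rot: [[-0.505, -0.0, -0.863], [0.863, 0.001, -0.505], [0.001, -1.0, -0.0]]
force: [-0.2, 0.6, 0.6]
opening: 0.772
```

>>> arm_command(translation=[[0,0,0],[0,0,0],[0,0,0],[0,0,0],[0,0,0]], rotation=[[0,0.7,0],[0,0.7,0],[0,0.7,0],[0,0.7,0],[0,0.7,0]], grip=[-0.5,-0.5,-0.5,-0.5,-0.5])

```text
time_s: 58.5
position: [0.4298, -0.3895, 0.22]
tcp_rot: [[0.207, -0.0, -0.978], [0.978, 0.001, 0.207], [0.001, -1.0, 0.0]]
force: [-0.1, -0.2, -0.2]
opening: 0.754
```

>>> arm_command(translation=[[0,0,0],[0,0,0],[0,0,0]], rotation=[[0,0.15,0],[0,0.15,0],[0,0.15,0]], grip=[-0.5,-0.5,-0.5])

```text
time_s: 58.8
position: [0.4298, -0.3903, 0.2199]
tcp_rot: [[0.352, -0.0, -0.936], [0.936, 0.0, 0.352], [0.0, -1.0, 0.0]]
force: [0.6, -0.8, 0.4]
opening: 0.751
```

```bash
python3 - <<'E'
from look import *
look([('dimmer_grip',.037)],'w13')
im=cv2.imread('pics/w13_wrist.png'); cv2.imwrite('pics/w13c.png',cv2.resize(im[120:280,220:420],None,fx=4,fy=3.75,interpolation=2))
E
```

```text
[ 0.4298 -0.3903  0.2199] [[0.352, -0.0, -0.936], [0.936, 0.0, 0.352], [0.0, -1.0, 0.0]] 58.8 [-53.  28.  90.   0.  61. 147.] 0.7505578238079342
wrist dimmer_grip 0.75 [425. 109.] [ 0.2935 -0.4236  0.037 ]
wrist dimmer_grip 0.73 [314. 184.] [ 0.4345 -0.3875  0.037 ]
wrist dimmer_grip 0.62 [318.  61.] [ 0.3848 -0.5087  0.037 ]
```

View pics/w13c.png

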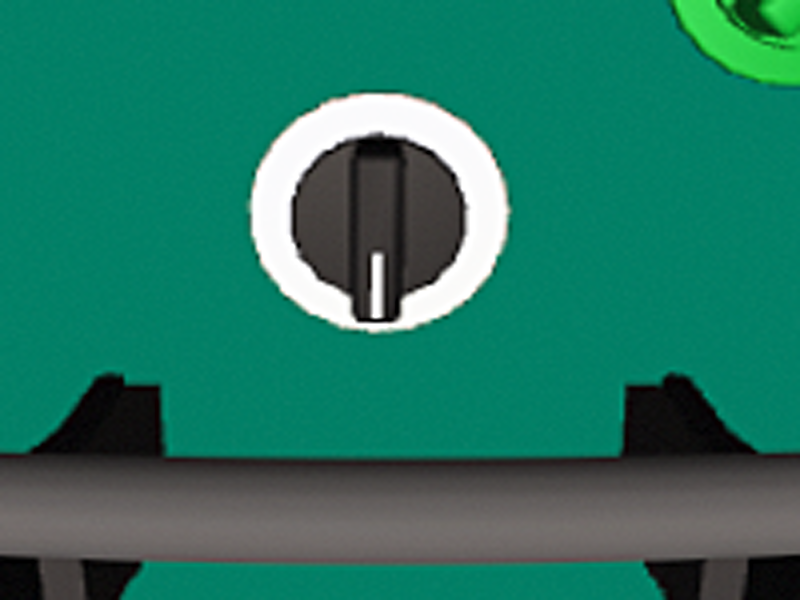

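```bash
python3 - <<'E'
from look import *; from hang import *
w=cap('wrist'); f=lambda u,v:(220+u/4,120+v/3.75)
a=onz(w,f(377,157),.044);b=onz(w,f(377,320),.044);c=(a+b)/2;print(a,b,c,np.linalg.norm(a-b),np.degrees(np.arctan2(*(b-a)[[1,0]])))
print('disc',onz(w,f(379,212),.005))
s=bot.read_state();h=-111.0
h=np.degrees(np.arctan2(*(a-b)[[1,0]])); print(h)
for t in (c,): plan(s['position'],s['tcp_rot'],[([t[0],t[1],.12],s['tcp_rot']),([t[0],t[1],.044],s['tcp_rot'])],-.5)
E
```

```text
[ 0.42534877 -0.4117332   0.044     ] [ 0.44194164 -0.36828511  0.044     ] [ 0.4336452  -0.39000916  0.044     ] 0.04650870219435132 69.09809760380455
disc [ 0.43337547 -0.39029678  0.005     ]
-110.90190239619547
T [0.02, 1.0, -0.03] R [0.0, 0.0, 0.0] rows 2 g -0.5
T [0.01, 0.25, -0.01] R [0.0, 0.0, 0.0] rows 1 g -0.5
  -> [ 0.4335 -0.3899  0.1198]
T [0.0, 0.95, 0.0] R [0.0, 0.0, 0.0] rows 2 g -0.5
  -> [ 0.4335 -0.3899  0.0438]
```

>>> arm_command(translation=[[0.02,0.5,-0.04],[0.03,1,-0.04],[0.03,1,-0.04],[0.03,1,-0.04]], rotation=[[0,0,0],[0,0,0],[0,0,0],[0,0,0]], grip=[-0.1,-0.1,-0.1,-0.1])

```text
time_s: 59.35
position: [0.4332, -0.3903, 0.1395]
tcp_rot: [[0.357, -0.001, -0.934], [0.934, 0.001, 0.357], [0.001, -1.0, 0.001]]
force: [-0.1, 0.4, 0.3]
opening: 0.565
```

>>> arm_command(translation=[[0,0.3,0],[0,0.6,0],[0,0.8,0],[0,0.8,0],[0,0.8,0]], rotation=[[0,0,0],[0,0,0],[0,0,0],[0,0,0],[0,0,0]], grip=[-0.1,-0.1,-0.1,-0.1,-0.1])

```text
time_s: 59.85
position: [0.4342, -0.3917, 0.0776]
tcp_rot: [[0.358, 0.002, -0.934], [0.934, -0.003, 0.358], [-0.002, -1.0, -0.003]]
force: [0.2, 0.3, 0.9]
opening: 0.547
```

>>> arm_command(translation=[[0,0.1,0],[0,0.2,0],[0,0.3,0],[0,0.4,0],[0,0.4,0]], rotation=[[0,0,0],[0,0,0],[0,0,0],[0,0,0],[0,0,0]], grip=[-0.1,-0.1,-0.1,-0.1,-0.1])

```text
time_s: 60.35
position: [0.4326, -0.3896, 0.0422]
tcp_rot: [[0.358, -0.002, -0.934], [0.934, 0.002, 0.358], [0.002, -1.0, 0.002]]
force: [1.0, 1.1, -0.9]
opening: 0.549
```

>>> arm_command(translation=[[0,0,0],[0,0,0],[0,0,0],[0,0,0],[0,0,0]], rotation=[[0,0,0],[0,0,0],[0,0,0],[0,0,0],[0,0,0]], grip=[1,1,1,1,1])

```text
time_s: 60.85
position: [0.4334, -0.3906, 0.0439]
tcp_rot: [[0.358, 0.0, -0.934], [0.934, -0.0, 0.358], [-0.0, -1.0, -0.0]]
force: [0.3, -0.9, -0.9]
opening: 0.185
```

>>> arm_command(translation=[[0,0,0],[0,0,0],[0,0,0]], rotation=[[0,0,0],[0,0,0],[0,0,0]], grip=[1,1,1])

```text
time_s: 61.15
position: [0.4339, -0.3908, 0.044]
tcp_rot: [[0.359, 0.001, -0.934], [0.934, -0.001, 0.359], [-0.001, -1.0, -0.002]]
force: [2.6, 0.4, 0.8]
opening: 0.156
```

```bash
python3 - <<'E'
from h import *
s=bot.read_state(); print({k:np.round(s[k],3).tolist() for k in ('time_s','position','force','moment','opening','joint_positions')})
E
```

```text
{'time_s': 61.15, 'position': [0.434, -0.391, 0.044], 'force': [2.578, 0.423, 0.767], 'moment': [0.171, -0.344, 0.036], 'opening': 0.156, 'joint_positions': [-52.976, 43.648, 95.947, 0.034, 40.314, 148.008]}
```

>>> arm_command(translation=[[0,0,0],[0,0,0],[0,0,0],[0,0,0],[0,0,0]], rotation=[[0,-0.05,0],[0,-0.1,0],[0,-0.15,0],[0,-0.2,0],[0,-0.25,0]], grip=[1,1,1,1,1])

```text
time_s: 61.65
position: [0.4341, -0.3909, 0.044]
tcp_rot: [[0.103, 0.002, -0.995], [0.995, -0.001, 0.103], [-0.001, -1.0, -0.002]]
force: [3.7, 0.2, 0.3]
opening: 0.157
```

>>> arm_command(translation=[[0,0,0],[0,0,0],[0,0,0],[0,0,0],[0,0,0]], rotation=[[0,-0.05,0],[0,-0.1,0],[0,-0.15,0],[0,-0.2,0],[0,-0.25,0]], grip=[1,1,1,1,1])

```text
time_s: 62.15
position: [0.4342, -0.3909, 0.044]
tcp_rot: [[-0.158, 0.002, -0.987], [0.987, -0.001, -0.158], [-0.001, -1.0, -0.002]]
force: [3.8, -0.0, -0.3]
opening: 0.153
```

```bash
cat > st.py <<'E'
from h import *
s=bot.read_state(); R=np.array(s['tcp_rot']); print({k:np.round(s[k],3).tolist() for k in ('time_s','position','force','moment','opening','joint_positions')},'heading',np.degrees(np.arctan2(R[1,0],R[0,0])))
E
python3 st.py
```

```text
{'time_s': 62.15, 'position': [0.434, -0.391, 0.044], 'force': [3.791, -0.013, -0.314], 'moment': [0.183, -0.502, -0.023], 'opening': 0.153, 'joint_positions': [-52.966, 43.654, 95.935, 0.066, 40.291, 117.888]} heading 99.09645925005422
```

>>> arm_command(translation=[[0,0,0],[0,0,0],[0,0,0],[0,0,0],[0,0,0]], rotation=[[0,-0.05,0],[0,-0.1,0],[0,-0.15,0],[0,-0.2,0],[0,-0.25,0]], grip=[1,1,1,1,1])

```text
time_s: 62.65
position: [0.4344, -0.3908, 0.044]
tcp_rot: [[-0.408, 0.002, -0.913], [0.913, -0.001, -0.408], [-0.002, -1.0, -0.001]]
force: [4.7, 1.1, -0.2]
opening: 0.159
```

>>> arm_command(translation=[[0,0,0],[0,0,0],[0,0,0],[0,0,0],[0,0,0]], rotation=[[0,-0.05,0],[0,-0.1,0],[0,-0.15,0],[0,-0.2,0],[0,-0.25,0]], grip=[1,1,1,1,1])

```text
time_s: 63.15
position: [0.4345, -0.3907, 0.044]
tcp_rot: [[-0.631, 0.002, -0.776], [0.776, -0.001, -0.631], [-0.002, -1.0, -0.001]]
force: [3.8, 1.6, 0.6]
opening: 0.163
```

```bash
python3 st.py
```

```text
{'time_s': 63.15, 'position': [0.435, -0.391, 0.044], 'force': [3.774, 1.56, 0.585], 'moment': [0.237, -0.603, -0.027], 'opening': 0.163, 'joint_positions': [-52.947, 43.657, 95.928, 0.102, 40.282, 87.888]} heading 129.0874904094711
```

>>> arm_command(translation=[[0,0,0],[0,0,0],[0,0,0],[0,0,0],[0,0,0]], rotation=[[0,-0.05,0],[0,-0.1,0],[0,-0.15,0],[0,-0.2,0],[0,-0.25,0]], grip=[1,1,1,1,1])

```text
time_s: 63.65
position: [0.4346, -0.3906, 0.044]
tcp_rot: [[-0.81, 0.003, -0.587], [0.587, -0.001, -0.81], [-0.003, -1.0, -0.001]]
force: [4.8, 0.5, 0.5]
opening: 0.157
```

>>> arm_command(translation=[[0,0,0],[0,0,0],[0,0,0],[0,0,0],[0,0,0]], rotation=[[0,-0.05,0],[0,-0.1,0],[0,-0.15,0],[0,-0.2,0],[0,-0.25,0]], grip=[1,1,1,1,1])

```text
time_s: 64.15
position: [0.4347, -0.3905, 0.0439]
tcp_rot: [[-0.934, 0.003, -0.357], [0.357, -0.001, -0.934], [-0.003, -1.0, -0.0]]
force: [4.4, 0.9, 0.2]
opening: 0.156
```

```bash
python3 st.py
```

```text
{'time_s': 64.15, 'position': [0.435, -0.39, 0.044], 'force': [4.389, 0.928, 0.189], 'moment': [0.375, -0.795, -0.014], 'opening': 0.156, 'joint_positions': [-52.931, 43.657, 95.934, 0.145, 40.285, 57.888]} heading 159.0702170891762
```

>>> arm_command(translation=[[0,0,0],[0,0,0],[0,0,0],[0,0,0],[0,0,0]], rotation=[[0,-0.05,0],[0,-0.1,0],[0,-0.15,0],[0,-0.2,0],[0,-0.25,0]], grip=[1,1,1,1,1])

```text
time_s: 64.65
position: [0.4347, -0.3904, 0.044]
tcp_rot: [[-0.995, 0.003, -0.103], [0.103, -0.001, -0.995], [-0.003, -1.0, 0.0]]
force: [5.2, 2.3, -0.1]
opening: 0.161
```

>>> arm_command(translation=[[0,0,0],[0,0,0],[0,0,0],[0,0,0],[0,0,0]], rotation=[[0,-0.05,0],[0,-0.1,0],[0,-0.15,0],[0,-0.2,0],[0,-0.25,0]], grip=[1,1,1,1,1])

```text
time_s: 65.15
position: [0.4348, -0.3902, 0.044]
tcp_rot: [[-0.987, 0.003, 0.158], [-0.158, -0.0, -0.988], [-0.003, -1.0, 0.001]]
force: [6.4, 1.3, 0.3]
opening: 0.158
```

```bash
python3 st.py
```

```text
{'time_s': 65.15, 'position': [0.435, -0.39, 0.044], 'force': [6.44, 1.3, 0.287], 'moment': [0.471, -0.884, -0.034], 'opening': 0.158, 'joint_positions': [-52.915, 43.65, 95.943, 0.172, 40.299, 27.886]} heading -170.9318117803581
```

>>> arm_command(translation=[[0,0,0],[0,0,0],[0,0,0],[0,0,0],[0,0,0]], rotation=[[0,-0.05,0],[0,-0.1,0],[0,-0.15,0],[0,-0.2,0],[0,-0.25,0]], grip=[1,1,1,1,1])

```text
time_s: 65.65
position: [0.4347, -0.3901, 0.044]
tcp_rot: [[-0.914, 0.003, 0.405], [-0.405, 0.0, -0.914], [-0.003, -1.0, 0.001]]
force: [3.8, 0.7, 0.6]
opening: 0.161
```

>>> arm_command(translation=[[0,0,0],[0,0,0],[0,0,0],[0,0,0],[0,0,0]], rotation=[[0,-0.05,0],[0,-0.1,0],[0,-0.15,0],[0,-0.2,0],[0,-0.25,0]], grip=[1,1,1,1,1])

```text
time_s: 66.15
position: [0.4335, -0.3905, 0.0439]
tcp_rot: [[-0.78, 0.001, 0.626], [-0.626, 0.001, -0.78], [-0.002, -1.0, 0.0]]
force: [0.5, 0.3, 2.0]
opening: 0.21
```

```bash
python3 st.py
```

```text
{'time_s': 66.15, 'position': [0.433, -0.391, 0.044], 'force': [0.453, 0.325, 2.039], 'moment': [-0.022, -0.101, -1.409], 'opening': 0.21, 'joint_positions': [-53.03, 43.644, 95.984, 0.139, 40.355, -1.881]} heading -141.25432905229846
```

>>> arm_command(translation=[[0,0,0],[0,0,0],[0,0,0],[0,0,0],[0,0,0]], rotation=[[0,0,0],[0,0,0],[0,0,0],[0,0,0],[0,0,0]], grip=[-0.3,-0.3,-0.3,-0.3,-0.3])

```text
time_s: 66.65
position: [0.4332, -0.3903, 0.0436]
tcp_rot: [[-0.777, -0.0, 0.63], [-0.63, 0.0, -0.777], [0.0, -1.0, -0.0]]
force: [0.2, -0.7, 0.2]
opening: 0.577
```

>>> arm_command(translation=[[0,-0.3,0],[0,-0.6,0],[0,-1,0],[0,-1,0]], rotation=[[0,0,0],[0,0,0],[0,0,0],[0,0,0]], grip=[-0.3,-0.3,-0.3,-0.3])

```text
time_s: 67.05
position: [0.4351, -0.3926, 0.1276]
tcp_rot: [[-0.777, 0.005, 0.63], [-0.63, -0.007, -0.777], [0.0, -1.0, 0.008]]
force: [0.0, 0.4, 0.1]
opening: 0.65
```

>>> arm_command(translation=[[0,-0.5,0],[0,-1,0],[0,-1,0],[0,-1,0],[0,-1,0]], rotation=[[0,0,0],[0,0,0],[0,0,0],[0,0,0],[0,0,0]], grip=[-1,-1,-1,-1,-1])

```text
time_s: 67.55
position: [0.4325, -0.3894, 0.2021]
tcp_rot: [[-0.777, -0.002, 0.629], [-0.629, 0.003, -0.777], [-0.0, -1.0, -0.003]]
force: [0.2, -0.2, -0.3]
opening: 0.971
```

```bash
python3 st.py; python3 - <<'E'
from look import *
w=cap('wrist'); sc=cap('scene'); sd=cap('side')
# knob: dark bar direction via white mark pixels
q=proj(w,[[.434,-.3905,.044]])[0].astype(int); print(q)
A=cv2.resize(w['image'][q[1]-45:q[1]+45,q[0]-45:q[0]+45],(380,380),interpolation=2)
B=cv2.resize(sc['image'][130:290,360:480],(285,380),interpolation=2)[:, :285]
C=cv2.resize(sd['image'][120:240,230:420],(400,253),interpolation=2)
Z=np.zeros((600,800,3),np.uint8);Z[:380,:380]=A;Z[:380,390:675]=B
Z2=np.zeros((600,800,3),np.uint8);Z2[:300,:300]=cv2.resize(A,(300,300));Z2[:300,310:535]=cv2.resize(B,(225,300));Z2[305:600,:466]=cv2.resize(C,(466,295))
cv2.imwrite('pics/f.png',Z2)
for n,a in (('scene',sc),('side',sd)):
  for th,z in (('red_caddy',.064),('yellow_caddy',.064),('grey_caddy',.064),('pink_jar',.068),('foam_block',0),('wax_bar',0)):
    print(n,th,[(round(r['conf'],2),np.round(onz(a,np.array(r['point'])*[640,400],z),3).tolist()) for r in models.spot_point(n,th)][:2])
E
```

```text
{'time_s': 67.55, 'position': [0.432, -0.389, 0.202], 'force': [0.201, -0.187, -0.319], 'moment': [-0.027, 0.066, -0.011], 'opening': 0.971, 'joint_positions': [-52.993, 29.961, 90.727, -0.006, 59.507, -1.993]} heading -140.99741646969628
[320 185]
scene red_caddy [(0.78, [0.487, 0.302, 0.064]), (0.43, [0.591, 0.259, 0.064])]
scene yellow_caddy [(0.94, [0.577, 0.192, 0.064]), (0.81, [0.334, -0.252, 0.064])]
scene grey_caddy [(0.89, [0.67, 0.087, 0.064]), (0.67, [0.696, -0.374, 0.064])]
scene pink_jar [(0.65, [0.514, 0.265, 0.068]), (0.34, [0.689, 0.155, 0.068])]
scene foam_block [(0.86, [0.663, -0.388, 0.0])]
scene wax_bar [(0.74, [0.621, 0.233, 0.0]), (0.57, [0.288, 0.418, -0.0])]
side red_caddy [(0.61, [0.486, 0.291, 0.064])]
side yellow_caddy [(0.92, [0.592, 0.22, 0.064]), (0.63, [0.26, -0.308, 0.064])]
side grey_caddy [(0.96, [0.677, 0.105, 0.064]), (0.51, [0.619, -0.441, 0.064])]
side pink_jar [(0.64, [0.508, 0.297, 0.068])]
side foam_block [(0.83, [0.656, -0.391, 0.0])]
side wax_bar [(0.91, [0.273, 0.385, 0.0])]
```

View pics/f.png

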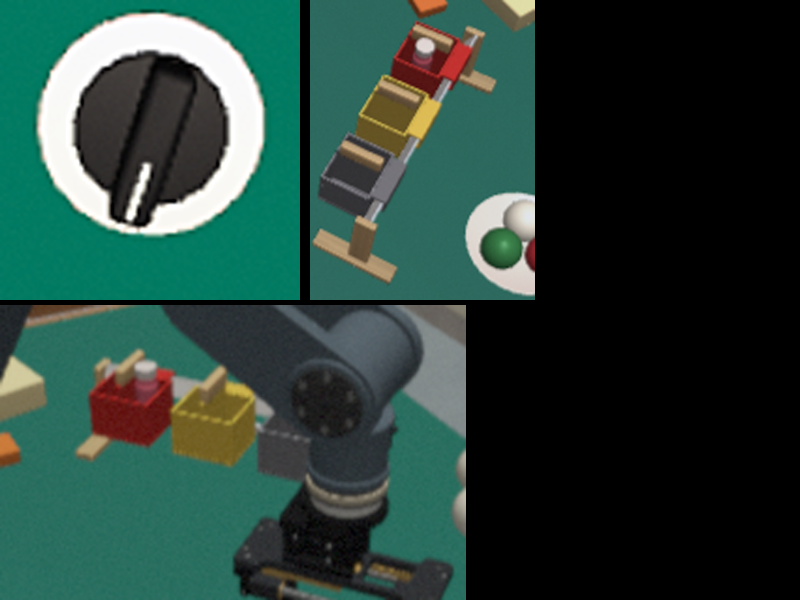

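>>> arm_command(translation=[[0,0.5,0],[0,1,0],[0,1,0],[0,1,0]], rotation=[[0,0.1,0],[0,0.2,0],[0,0.2,0],[0,0.2,0]], grip=[-0.3,-0.3,-0.3,-0.3])

```text
time_s: 68.7
position: [0.4332, -0.3903, 0.1236]
tcp_rot: [[-0.89, -0.001, 0.456], [-0.456, 0.001, -0.89], [0.0, -1.0, -0.001]]
force: [0.7, -0.1, 0.5]
opening: 0.726
```

>>> arm_command(translation=[[0,0.3,0],[0,0.6,0],[0,0.85,0],[0,1,0],[0,1,0]], rotation=[[0,0,0],[0,0,0],[0,0,0],[0,0,0],[0,0,0]], grip=[-0.3,-0.3,-0.3,-0.3,-0.3])

```text
time_s: 69.2
position: [0.4335, -0.3908, 0.044]
tcp_rot: [[-0.891, 0.0, 0.455], [-0.455, -0.0, -0.891], [-0.0, -1.0, 0.0]]
force: [0.6, 0.2, -0.4]
opening: 0.653
```

>>> arm_command(translation=[[0,0,0],[0,0,0],[0,0,0],[0,0,0],[0,0,0]], rotation=[[0,0,0],[0,0,0],[0,0,0],[0,0,0],[0,0,0]], grip=[1,1,1,1,1])

```text
time_s: 69.7
position: [0.4334, -0.3906, 0.0441]
tcp_rot: [[-0.891, 0.0, 0.454], [-0.454, -0.001, -0.891], [-0.0, -1.0, 0.001]]
force: [-0.3, -0.1, 0.9]
opening: 0.285
```

>>> arm_command(translation=[[0,0,0],[0,0,0],[0,0,0],[0,0,0]], rotation=[[0,0,0],[0,0,0],[0,0,0],[0,0,0]], grip=[1,1,1,1])

```text
time_s: 70.1
position: [0.4333, -0.3906, 0.0438]
tcp_rot: [[-0.891, 0.0, 0.453], [-0.453, 0.0, -0.891], [-0.0, -1.0, 0.0]]
force: [-0.2, -0.5, 1.1]
opening: 0.174
```

```bash
python3 st.py
```

```text
{'time_s': 70.1, 'position': [0.433, -0.391, 0.044], 'force': [-0.155, -0.481, 1.137], 'moment': [0.029, 0.175, -0.482], 'opening': 0.174, 'joint_positions': [-53.004, 43.654, 95.982, 0.024, 40.353, 10.039]} heading -153.06096305590273
```

>>> arm_command(translation=[[0,0,0],[0,0,0],[0,0,0],[0,0,0],[0,0,0]], rotation=[[0,0,0],[0,0,0],[0,0,0],[0,0,0],[0,0,0]], grip=[-0.3,-0.3,-0.3,-0.3,-0.3])

```text
time_s: 70.6
position: [0.4333, -0.3904, 0.0436]
tcp_rot: [[-0.891, -0.0, 0.454], [-0.454, 0.0, -0.891], [0.0, -1.0, -0.0]]
force: [-0.6, 0.7, 0.5]
opening: 0.537
```

>>> arm_command(translation=[[0,-0.3,0],[0,-0.6,0],[0,-1,0],[0,-1,0]], rotation=[[0,0,0],[0,0,0],[0,0,0],[0,0,0]], grip=[-0.3,-0.3,-0.3,-0.3])

```text
time_s: 71.0
position: [0.4351, -0.3927, 0.1276]
tcp_rot: [[-0.891, 0.005, 0.454], [-0.454, -0.007, -0.891], [-0.002, -1.0, 0.008]]
force: [0.1, -0.2, 0.4]
opening: 0.643
```

>>> arm_command(translation=[[0,-0.5,0],[0,-1,0],[0,-1,0],[0,-1,0],[0,-1,0]], rotation=[[0,0,0],[0,0,0],[0,0,0],[0,0,0],[0,0,0]], grip=[-0.3,-0.3,-0.3,-0.3,-0.3])

```text
time_s: 71.5
position: [0.4325, -0.3895, 0.2021]
tcp_rot: [[-0.891, -0.002, 0.454], [-0.454, 0.003, -0.891], [0.001, -1.0, -0.003]]
force: [-0.2, 0.2, -0.7]
opening: 0.65
```

```bash
python3 st.py; python3 - <<'E'
from look import *
w=cap('wrist'); im=w['image'].astype(int)
q=proj(w,[[.434,-.3905,.044]])[0].astype(int)
sub=im[q[1]-35:q[1]+45,q[0]-30:q[0]+30]
m=(sub.min(2)>140).astype(np.uint8); n,l,s,c=cv2.connectedComponentsWithStats(m)
for i in range(1,n):
    if 15<s[i,4]<250:
        y,x=np.where(l==i); P=np.array([onz(w,(q[0]-30+a,q[1]-35+b),.044)[:2] for a,b in zip(x,y)])
        d=np.linalg.svd(P-P.mean(0))[2][0]; print('mark',s[i],np.degrees(np.arctan2(d[1],d[0])))
for n in ('scene','side'):
  a=cap(n)
  for th,z in (('red_caddy',.064),('yellow_caddy',.064),('grey_caddy',.064),('pink_jar',.068)):
    print(n,th,[(round(r['conf'],2),np.round(onz(a,np.array(r['point'])*[640,400],z),3).tolist()) for r in models.spot_point(n,th)][:2])
E
```

```text
{'time_s': 71.5, 'position': [0.433, -0.389, 0.202], 'force': [-0.21, 0.245, -0.704], 'moment': [0.022, 0.081, -0.059], 'opening': 0.65, 'joint_positions': [-52.996, 29.965, 90.723, -0.003, 59.506, 10.005]} heading -152.99916461652234
mark [27 39  4 18 50] -157.9834555319661
scene red_caddy [(0.96, [0.489, 0.312, 0.064])]
scene yellow_caddy [(0.84, [0.346, -0.252, 0.064]), (0.7, [0.576, 0.187, 0.064])]
scene grey_caddy [(0.87, [0.655, 0.087, 0.064])]
scene pink_jar [(0.44, [0.515, 0.259, 0.068]), (0.24, [0.495, 0.304, 0.068])]
side red_caddy [(0.92, [0.498, 0.311, 0.064])]
side yellow_caddy [(0.96, [0.261, -0.324, 0.064]), (0.76, [0.583, 0.197, 0.064])]
side grey_caddy [(0.87, [0.669, 0.09, 0.064]), (0.54, [0.675, 0.341, 0.064])]
side pink_jar [(0.5, [0.515, 0.292, 0.068])]
```

Bar at -158°, unchanged after the second push against the stop, so the knob is at its stop. Handing in.

```bash
python3 -c "
from rig import bot
print(bot.hand_in())"
```

```text
the job is handed in; nothing more can be done
None
```

I finished the job and handed it in at about 71.5 s; the hand-in gave no verdict.

- **Caddies:** Red, yellow and grey all hang on the rail. Each went on with its front raised 28° and was then swung level, and the wrist force showed light contact with the rail and stop bar before each release. In the last scene and side images all three are about where they were hung, and they look level and square there. The side view of grey was partly hidden by the arm.
- **Jar:** Only the pink jar was on the table, and it stands upright in the red caddy. Its cap measured round and at the expected height and place. The networks also reported blue and green jars at times. The pictures showed nothing there, and I took the green, red and black white-lidded pots in the far corner as decor.
- **Dimmer:** I turned the black knob on the white disc anticlockwise about 135° to its end stop.
    - **Overrun:** The fingers slipped on the bar when it reached the stop. The wrist moment peaked at about 1.4 N·m.
    - **Check:** I pushed the knob a second time and it resisted at about 0.5 N·m. The bar read −158° both before and after that push.
- **Left alone:** I did not touch the teal caddy or the green and orange knobs. The foam block and wax bar were not touched either, and both read about where they started.

Three network readings disagreed with the pictures, and I discounted them:
- The teal caddy was often reported as yellow.
- The wax bar was once reported on the rack.
- The jar's reported positions in the far cameras differ by up to about 3 cm.

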